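Relamp the sorting bench light

ROBOT

A 6-joint arm with a two-finger parallel gripper is mounted at the origin on the work surface. World frame = base frame: x ahead of the robot, y to its left, z up, the work surface at z = 0. Lengths are in m, angles in rad, forces in N, time in s.
With the tool pointing down it reaches from about 0.375 to 0.75 m from the base axis. Payload 9 kg.
Tool frame: the origin (TCP) lies midway between the tips of the shut fingers; the grasp point (between the pads) lies 19 mm behind it; z points along the fingers, x is the direction in which the jaws open and shut, and the axes are right-handed (so a half turn about z gives the same grasp; the last joint's range is limited). The gripper opens to 85 mm and grips with 20 to 120 N. Pads are 22 mm wide; open, the fingers measure 114 mm over their backs; the gripper's body (76 mm by 85 mm) begins 54 mm behind the grasp point. The pads swing forward as they close: fully open they stand 13 mm farther back than shut.
Start: joints at [-1.502, 0.104, 0.097, 1.564, 0, 1.353], TCP at [0.17, -0.576, 0.195] pointing down, gripper open.
Joint ranges: [-2.99, 2.99], [-0.84, 1.86], [-1.1, 1.16], [-1.84, 2.11], [-1.51, 1.56], [-3.14, 3.14]. Speed limits (rad/s): [2.22, 2.22, 2.57, 3.14, 3.14, 3.14].

INTERFACE

Orientations are given as a unit quaternion [w, x, y, z].
In Python, from plant import arm gives the robot as it stands. The module is installed in compiled form; this text tells all that it offers.
- The arm moves only by the tool play_rows, never from a script. Its argument "targets" is a list of rows, each a list of 3 entries, a list of its own where there are three numbers: the turn, a rotation vector about the world's x, y, z in rad, then the shift along the world's x, y, z in mm, then the finger opening in mm, from 0 to 85.4. A call has 1 to 8 rows; each row is the pose to reach, as a shift and turn from the pose measured when the call began; what a row does not reach only later rows make up. A row lasts 1/8 s, in which the tool goes at most 62.5 mm and 10.7 degrees, less where a joint would pass 70% of its speed; a pose out of reach is approached as far as the arm can. A call with a gripper value outside its range is refused whole. The fingers move at their own pace and stop on an object; the grip force is fixed at half the most. Time passes only in rows, so rows that repeat a pose let the fingers close. It gives the time, the measured TCP pose, the force and the opening at its end, in the units of the state.
- arm.read_state(): the state, without advancing time (a new reading comes with each control period).
- arm.camera(name): name is "side" or "top" or "wrist"; returns the picture (420x560x3 uint8, red, green, blue); there is no depth.
- arm.camera_info(name): a dict with "vertical_fov" (degrees; the focal length in pixels is half the picture's height over the tangent of half this angle, whatever the lens; pixels are square), "cx", "cy" (the principal point, pixels), "rvec" (rotation vector, rad) and "tvec" (3), from world to camera coordinates, as OpenCV has them; the wrist camera has in their place "T_tool_cam" (4x4, takes a point from camera to tool coordinates, whose origin is the TCP and whose axes are the tool frame's). Camera axes: x right, y down, z forward; pixel columns grow to the right and rows downward; lengths in m; the calibration is good to about 2 mm. A picture is of the moment at which its call begins: read the wrist's pose just before it. camera_info takes no time and is no camera call.
- arm.finish_job(): hands the job in, once; it reports no verdict.
The state is a dict: "time_s": time; "joint_pos": joint angles; "qvel": joint speeds; "tau": joint torques, N m; "tool_pos": TCP position; "ee_rot": TCP orientation; "contact_force": force on the tool from outside, world axes, zero at the start; "wrist_torque": the same for the moment, N m; "width": finger opening in m.
Only numpy, scipy, OpenCV 4.12 (cv2) and the standard library are available. Lean on these libraries where they do the work, as an engineer would, in place of code of your own. Each camera call takes 0.05 s, during which the arm holds its last target. There are 200 camera calls.

TASK

Relamp the sorting bench light. Switch it off at the toggle first; then take out each old pear-shaped lamp and lay it in the open carton, and fit the two new tubular lamps from the tray into the two lampholders, each pushed up and turned until its lugs lock so that it hangs by itself. When both are in, flip the toggle back on; do not drop any lamp or disturb the mug and the parcel.

Things in the scene. Friction and masses are not known exactly. Their poses are not given: they have to be found in the camera images.
- new1_center (a point): New tubular LED lamp, cap up in the tray: white cylinder with grey ribbed collar, 42 mm thick, 140 mm from flat bottom to shoulder, then a steel bayonet cap 30 mm thick, 26 mm long; 0.13 kg. Grip it 40 to 50 mm above its bottom: a gripper tilted 45 degrees then clears the lampholder. This point: on its axis, 83 mm above the bottom; z up to the cap, x along the lugs (half a turn is the same).
- new1_lugs (a point): Point on new lamp 1's axis between its two lugs (steel pins 4.8 mm thick, standing 5.5 mm out of the cap on both sides along this x axis): 157 mm above the lamp's bottom, 17 mm above its shoulder, 9 mm below its top. z along the lamp, up to the cap.
- new2_center (a point): The other new tubular lamp, same as the first: 42 mm thick, 166 mm tall with its cap. This point is on its axis, 83 mm above its bottom; x along the lugs, z up to the cap.
- new2_lugs (a point): Point on new lamp 2's axis between its two lugs, 157 mm above its bottom; x along the lugs, z up to the cap.
- old1_center (a point): Old pear-shaped lamp in lampholder 1, may be absent: cream globe 60 mm thick, its middle (grip here, tilted 45 degrees) 30 mm above the bottom, tapering to a 36 mm neck; 116 mm from bottom to shoulder, then the same 30 mm bayonet cap, 26 mm long; 0.08 kg. At the start it hangs locked. This point: on its axis, 71 mm above the bottom; z up to the cap, x along the lugs.
- old1_lugs (a point): Point on old lamp 1's axis between its two lugs, 133 mm above its bottom; x along the lugs, z up to the cap.
- old2_center (a point): Old pear-shaped lamp in lampholder 2, may be absent; same as old lamp 1. This point is on its axis, 71 mm above its bottom; x along the lugs, z up to the cap.
- old2_lugs (a point): Point on old lamp 2's axis between its two lugs, 133 mm above its bottom; x along the lugs, z up to the cap.
- light: The bench light, fixed: two cream arms (34 mm wide, 325 to 353 mm above the bench) come forward, towards the robot, from a crossbar on a post 130 mm behind the lampholders. A lampholder 48 mm thick hangs under each arm's end at this frame's y = +100 mm (1, left) and -100 mm (2, right), mouth 280 mm above the bench. Origin on the bench, x = 0 below the lampholders, z up.
- mouth1 (a point): Centre of the mouth of lampholder 1, at its lower rim; z up. Bore 33.6 mm, lead-in at the rim. Two J slots, about 8.5 mm wide, open at the rim at +x and -x: a lamp enters from straight below with its lugs along x. From the slot's top the way leads over a sill (top 10 mm above the rim) into a notch (floor 6 mm above the rim) 0.70 rad on; a stop lies just beyond. A spring in it presses the cap down.
- seat1 (a point): Lug point of a lamp locked in lampholder 1, 8.4 mm above the rim; x = direction of locked lugs, z up. Fit: push up (6 to 8 N) till the lug point is 13 to 16 mm above the rim, turn 0.70 rad counterclockwise seen from above, let down: the spring sets the lugs into the notches. Take out: push up 5 to 6 mm from locked, turn 0.70 rad back, draw down 40 mm. A locked lamp's shoulder is 9 mm below the rim.
- mouth2 (a point): Centre of the mouth of lampholder 2 (the right one), at its lower rim; made like lampholder 1, slots at this frame's +x and -x, z up.
- seat2 (a point): Lug point of a lamp locked in lampholder 2, 8.4 mm above its rim; x = direction of locked lugs (0.70 rad counterclockwise from the slots), z up.
- carton_floor (a point): Centre of the inner floor of the open cardboard carton for the old lamps: 200 mm along its x, 220 mm along its y, walls 60 mm high and 5 mm thick, loose, 0.35 kg; 5 mm above the bench; z up.
- tray: Kraft lamp tray fixed to the bench, 170 mm along x, 62 mm along y, 19 mm high: two wells 50 by 52 mm, centres 110 mm apart along x, floor 5 mm above the bench. Origin under its centre.
- toggle (a joint): Angle of the light's metal toggle bat (rad): about -0.38, leaning to its box's -x side, towards the robot = light ON; +0.38, leaning to +x, away from the robot = OFF. An over-centre spring holds it on either side: 3 to 4 N near the tip carries it past upright, where it snaps over.
- toggle_tip (a point): Near the tip of the toggle bat: 11 mm thick, standing 44 mm out of the grey switch box (80 mm along the swing, 55 mm across, 41 mm high, fixed to the bench). The pivot is 40 mm from this point down the bat, in the box's top face. z along the bat to its tip, y the hinge axis, x the way to OFF.
- mug: Bystander: dark mug, 76 mm thick and 92 mm high; origin under its centre.
- parcel: Bystander: taped brown parcel, 130 x 170 x 70 mm; origin under its centre.
Mind the look-alikes: they are no part of the job. What is shaped like the part that bears new1_center but blue, brown or orange is not meant.

How it is judged:
On the way, in this order (a step that is already met when the one before it is completed fails the run):
1. The light is switched off while the old lamps still hang locked in their lampholders and the new lamps stand away from the light (value of joint toggle above 0.25 rad and horizontal distance between old1_lugs and seat1 below 0.006 m and z of old1_lugs in the frame of seat1 between -0.003 and 0.003 m and angle between the x axis of old1_lugs and the x axis of seat1, either way round below 0.26 rad and angle between each of old1_lugs, old2_lugs's own z axis and vertical below 0.2 rad and horizontal distance between old2_lugs and seat2 below 0.006 m and z of old2_lugs in the frame of seat2 between -0.003 and 0.003 m and angle between the x axis of old2_lugs and the x axis of seat2, either way round below 0.26 rad and not ((horizontal distance between new1_lugs and seat1 below 0.006 m and z of new1_lugs in the frame of seat1 between -0.003 and 0.003 m and angle between the x axis of new1_lugs and the x axis of seat1, either way round below 0.26 rad and angle between new1_lugs's own z axis and vertical below 0.2 rad) or (horizontal distance between new1_lugs and seat2 below 0.006 m and z of new1_lugs in the frame of seat2 between -0.003 and 0.003 m and angle between the x axis of new1_lugs and the x axis of seat2, either way round below 0.26 rad and angle between new1_lugs's own z axis and vertical below 0.2 rad)) and not ((horizontal distance between new2_lugs and seat1 below 0.006 m and z of new2_lugs in the frame of seat1 between -0.003 and 0.003 m and angle between the x axis of new2_lugs and the x axis of seat1, either way round below 0.26 rad and angle between new2_lugs's own z axis and vertical below 0.2 rad) or (horizontal distance between new2_lugs and seat2 below 0.006 m and z of new2_lugs in the frame of seat2 between -0.003 and 0.003 m and angle between the x axis of new2_lugs and the x axis of seat2, either way round below 0.26 rad and angle between new2_lugs's own z axis and vertical below 0.2 rad))), for 0.2 s.
2. Both new lamps are locked in the lampholders while the toggle is still off (value of joint toggle above 0.25 rad and ((horizontal distance between new1_lugs and seat1 below 0.006 m and z of new1_lugs in the frame of seat1 between -0.003 and 0.003 m and angle between the x axis of new1_lugs and the x axis of seat1, either way round below 0.26 rad and angle between new1_lugs's own z axis and vertical below 0.2 rad) or (horizontal distance between new1_lugs and seat2 below 0.006 m and z of new1_lugs in the frame of seat2 between -0.003 and 0.003 m and angle between the x axis of new1_lugs and the x axis of seat2, either way round below 0.26 rad and angle between new1_lugs's own z axis and vertical below 0.2 rad)) and ((horizontal distance between new2_lugs and seat1 below 0.006 m and z of new2_lugs in the frame of seat1 between -0.003 and 0.003 m and angle between the x axis of new2_lugs and the x axis of seat1, either way round below 0.26 rad and angle between new2_lugs's own z axis and vertical below 0.2 rad) or (horizontal distance between new2_lugs and seat2 below 0.006 m and z of new2_lugs in the frame of seat2 between -0.003 and 0.003 m and angle between the x axis of new2_lugs and the x axis of seat2, either way round below 0.26 rad and angle between new2_lugs's own z axis and vertical below 0.2 rad))), for 0.2 s.
3. The light is switched on again, with both new lamps locked (value of joint toggle below -0.25 rad and ((horizontal distance between new1_lugs and seat1 below 0.006 m and z of new1_lugs in the frame of seat1 between -0.003 and 0.003 m and angle between the x axis of new1_lugs and the x axis of seat1, either way round below 0.26 rad and angle between new1_lugs's own z axis and vertical below 0.2 rad) or (horizontal distance between new1_lugs and seat2 below 0.006 m and z of new1_lugs in the frame of seat2 between -0.003 and 0.003 m and angle between the x axis of new1_lugs and the x axis of seat2, either way round below 0.26 rad and angle between new1_lugs's own z axis and vertical below 0.2 rad)) and ((horizontal distance between new2_lugs and seat1 below 0.006 m and z of new2_lugs in the frame of seat1 between -0.003 and 0.003 m and angle between the x axis of new2_lugs and the x axis of seat1, either way round below 0.26 rad and angle between new2_lugs's own z axis and vertical below 0.2 rad) or (horizontal distance between new2_lugs and seat2 below 0.006 m and z of new2_lugs in the frame of seat2 between -0.003 and 0.003 m and angle between the x axis of new2_lugs and the x axis of seat2, either way round below 0.26 rad and angle between new2_lugs's own z axis and vertical below 0.2 rad))), for 0.2 s.
At the end, for the whole second after the job is handed in: Toggle on (below -0.25 rad). Each new lamp hangs locked and still in a lampholder: lug point within 6 mm sideways and 3 mm in height of the seat, lugs within 0.26 rad of its x, upright within 0.2 rad. Each old lamp lies still in the carton, its centre inside the walls, under 100 mm above the floor (all of step 3 and x of old1_center in the frame of carton_floor between -0.1 and 0.1 m and y of old1_center in the frame of carton_floor between -0.11 and 0.11 m and z of each of old1_center, old2_center in the frame of carton_floor below 0.1 m and x of old2_center in the frame of carton_floor between -0.1 and 0.1 m and y of old2_center in the frame of carton_floor between -0.11 and 0.11 m and linear speed of each of new1, new2, old1, old2 below 0.03 m/s); the robot touches nothing.
It fails at once if A lamp is dropped or thrown: it moves faster than 1.5 m/s (linear speed of any of new1, new2, old1, old2 above 1.5 m/s).
It fails at once if The mug or the parcel is moved by more than 25 mm (distance of any of mug, parcel from where it was at the start of the episode above 0.025 m).
Of old1, old2 only 1 to 2 are there at a start; the rules pass over those that are not, and their reading is None.
At some moment in a run one of carton may be knocked a few centimetres aside while the robot is not near it.
It also fails if it takes over 210 s, if anything falls off the work surface, if the arm or the gripper's body presses on something with over 40 N, if the wrist force passes 120 N, or if a joint passes its speed limit or range.

## Working session

There is one attempt and no reset: what is moved stays moved. The work goes in short steps, Python scripts to look and compute and a tool call to move; the robot and the scene stay as the last step left them, time stands still between calls to the robot, and variables do not carry over. Pictures are saved under pics/ and viewed, about 12 in all and at most 16, crops included, and the job is handed in when it is done.

Besides the shell and the picture viewer there is one more tool, called after "Call:" as a command line: name --argument value ..., lists and objects as JSON in quotes. play_rows: Moves the arm, as the interface text tells. Its arguments: {"type":"object","properties":{"targets":{"type":"array","items":{"type":"array"}}},"required":["targets"]}

```bash
mkdir -p pics; cat > h.py <<'E'
import numpy as np, cv2
from scipy.spatial.transform import Rotation as R
from plant import arm
def cam(name):
    i=arm.camera_info(name); f=210/np.tan(np.radians(i['vertical_fov']/2))
    K=np.array([[f,0,i['cx']],[0,f,i['cy']],[0,0,1.]])
    if 'rvec' in i:
        Rw=R.from_rotvec(np.ravel(i['rvec'])).as_matrix(); t=np.ravel(i['tvec'])
    else:
        s=arm.read_state(); T=np.eye(4); T[:3,:3]=rot(s).as_matrix(); T[:3,3]=s['tool_pos']
        M=np.linalg.inv(T@np.array(i['T_tool_cam'])); Rw=M[:3,:3]; t=M[:3,3]
    return K,Rw,t
def rot(s): return R.from_quat(np.array(s['ee_rot'])[[1,2,3,0]])
def ray(c,uv):
    K,Rw,t=c; d=Rw.T@np.linalg.inv(K)@np.array([uv[0],uv[1],1.]); return -Rw.T@t,d/np.linalg.norm(d)
def onz(c,uv,z):
    o,d=ray(c,uv); return o+d*(z-o[2])/d[2]
def tri(c1,u1,c2,u2):
    o1,d1=ray(c1,u1);o2,d2=ray(c2,u2)
    a=np.linalg.lstsq(np.c_[d1,-d2],o2-o1,rcond=None)[0]
    p,q=o1+a[0]*d1,o2+a[1]*d2
    return (p+q)/2,np.linalg.norm(p-q)
def proj(c,p):
    K,Rw,t=c; q=K@(Rw@np.array(p)+t); return q[:2]/q[2]
def snap(name,fn):
    c=cam(name); im=arm.camera(name)[:,:,::-1].copy(); cv2.imwrite('pics/'+fn,im); return c,im
E
python3 - <<'E'
from h import *
np.set_printoptions(precision=4,suppress=True)
print(arm.read_state())
a,i1=snap('side','s0.png');b,i2=snap('top','t0.png');w,i3=snap('wrist','w0.png')
for c in (a,b,w): print(c[0][0,0],-c[1].T@c[2],c[1][2])
print(arm.camera_info('wrist'))
E
```

```text
{'time_s': 0.0, 'joint_pos': array([-1.5017,  0.1047,  0.0965,  1.5639, -0.    ,  1.3531]), 'qvel': array([-0.    , -0.0005,  0.0006,  0.0002,  0.0005, -0.0011]), 'tau': array([ -0.0018, -55.6913,  50.3665,   0.016 ,  -0.0004,   0.0001]), 'tool_pos': array([ 0.1697, -0.5751,  0.1942]), 'ee_rot': array([-0.0005,  0.8009, -0.5988, -0.0004]), 'contact_force': array([ 0.2064,  0.1427, -0.7438]), 'wrist_torque': array([-0.067 , -0.0013,  0.067 ]), 'width': 0.08547038859816022}
528.4913814078387 [ 0.3745 -1.2429  0.8767] [ 0.0792  0.8556 -0.5115]
444.1395875489804 [ 0.2802 -0.0535  1.5305] [ 0.1651 -0.0053 -0.9863]
289.61779652462246 [ 0.2411 -0.5534  0.375 ] [-0.2832 -0.0823 -0.9555]
{'vertical_fov': 71.89125106415543, 'cx': 281.50987209149196, 'cy': 206.96691656404988, 'T_tool_cam': array([[ 1.    , -0.0009, -0.    , -0.0008],
       [ 0.0009,  0.9554,  0.2952, -0.0746],
       [-0.0002, -0.2952,  0.9554, -0.1807],
       [ 0.    ,  0.    ,  0.    ,  1.    ]])}
```

View pics/s0.png

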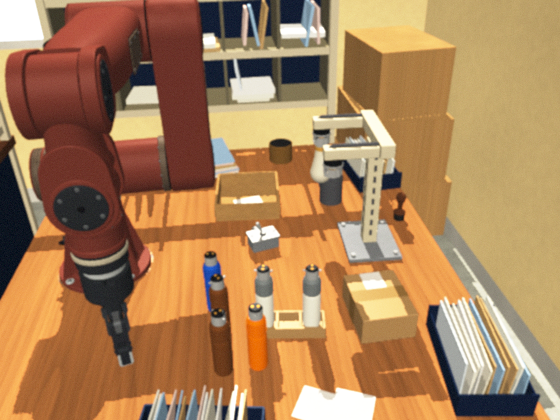

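View pics/t0.png

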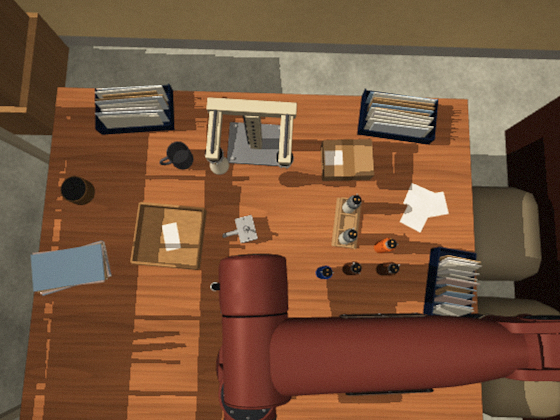

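Side view: bench light at (350,190), one pear lamp visible at the left holder (320,165), mug (330,185), switch (262,238), tray lamps (264,295) and (312,295), carton (248,195). Top view: tray wells (350,222), toggle (243,230), carton (168,237), mug (180,155), parcel (348,158). Now crops for measurement.

```bash
python3 - <<'E'
from h import *
s=cv2.imread('pics/s0.png');t=cv2.imread('pics/t0.png')
A=cv2.resize(s[100:270,290:420],None,fx=3.0,fy=3.0,interpolation=2)
B=cv2.resize(t[90:250,200:370],None,fx=2.3,fy=2.3,interpolation=2)
C=cv2.resize(s[215:340,220:340],None,fx=2.0,fy=2.0)
im=np.zeros((600,800,3),np.uint8); im[:510,:390]=A; im[:B.shape[0],400:400+B.shape[1]]=B[:, :400]
D=cv2.resize(s[215:265,230:300],None,fx=3.,fy=3.);im[400:550,400:610]=D
cv2.imwrite('pics/c1.png',im)
E
```

```text
(no output)
```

View pics/c1.png

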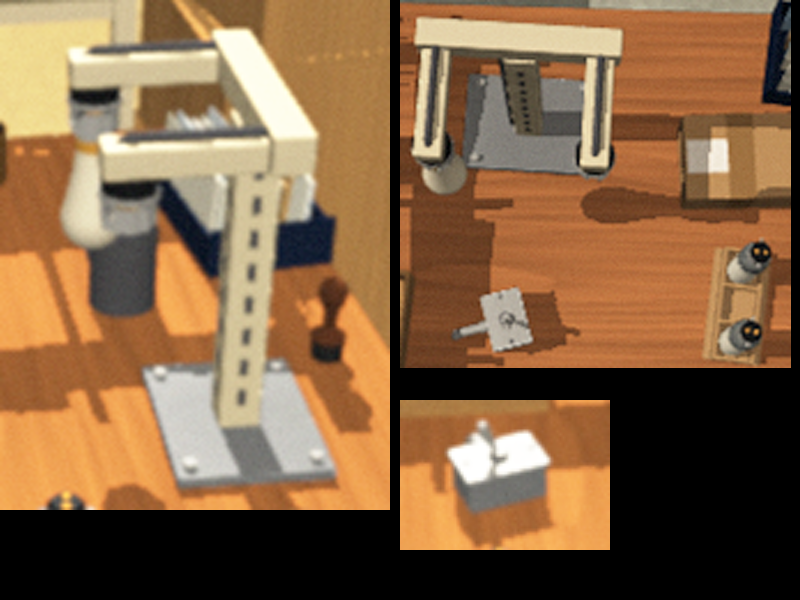

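One old lamp only: it hangs in holder 1 (crop (90,200)), and holder 2 at (130,190) is empty with the mug behind it. The toggle's lean is ambiguous, so I'll triangulate.

```bash
python3 - <<'E'
from h import *
np.set_printoptions(precision=3,suppress=True)
s=cam('side');t=cam('top')
S=lambda x,y:(290+x/3,100+y/3); T=lambda x,y:(200+(x-400)/2.3,90+y/2.3)
D=lambda x,y:(230+(x-400)/3,215+(y-400)/3)
print('toggle? ',tri(s,D(485,428),t,T(455,333)),tri(s,D(485,428),t,T(507,320)))
print('box corners z.041',[onz(t,T(*p),.041) for p in [(482,297),(520,288),(533,345),(492,352)]])
print('arm1 end',onz(t,T(430,158),.353),'arm2',onz(t,T(598,165),.353))
print('side arm1',onz(s,S(70,52),.353),onz(s,S(100,137),.353))
print('bar ',[onz(t,T(*p),.353) for p in [(418,20),(622,30)]])
print('plate',[onz(t,T(*p),.01) for p in [(475,75),(587,80),(468,165)]],[onz(s,S(*p),.01) for p in [(143,368),(290,360),(335,475),(178,485)]])
print('caps z.171',[onz(t,T(*p),.171) for p in [(760,251),(751,330)]])
print('side caps',[onz(s,p,.171) for p in [(264,267),(312,267)]])
print('tray corners',[onz(t,T(*p),.019) for p in [(720,248),(775,255),(757,363),(704,358)]])
print('carton',[onz(t,p,.065) for p in [(139,204),(203,207),(200,270),(132,266)]],'mug',onz(t,(181,153),.092),'parcel',[onz(t,p,.07) for p in [(322,140),(374,140),(374,176),(322,178)]])
print('tube lookalikes',[onz(t,p,.16) for p in [(324,271),(352,268),(391,268),(389,244)]])
E
```

```text
toggle?  (array([0.429, 0.112, 0.027]), np.float64(0.015860939528142104)) (array([0.435, 0.033, 0.078]), np.float64(0.0036715566647838277))
box corners z.041 [array([0.473, 0.073, 0.041]), array([0.488, 0.018, 0.041]), array([ 0.405, -0.004,  0.041]), array([0.393, 0.055, 0.041])]
arm1 end [0.597 0.115 0.353] arm2 [ 0.595 -0.084  0.353]
side arm1 [0.603 0.127 0.353] [ 0.596 -0.068  0.353]
bar  [array([0.77 , 0.138, 0.353]), array([ 0.765, -0.11 ,  0.353])]
plate [array([0.825, 0.101, 0.01 ]), array([ 0.822, -0.073,  0.01 ]), array([0.681, 0.106, 0.01 ])] [array([0.682, 0.117, 0.01 ]), array([0.835, 0.111, 0.01 ]), array([ 0.819, -0.091,  0.01 ]), array([ 0.673, -0.087,  0.01 ])]
caps z.171 [array([ 0.53 , -0.311,  0.171]), array([ 0.422, -0.299,  0.171])]
side caps [array([ 0.426, -0.296,  0.171]), array([ 0.531, -0.31 ,  0.171])]
tray corners [array([ 0.561, -0.28 ,  0.019]), array([ 0.552, -0.363,  0.019]), array([ 0.389, -0.335,  0.019]), array([ 0.395, -0.257,  0.019])]
carton [array([0.512, 0.395, 0.065]), array([0.508, 0.182, 0.065]), array([0.3  , 0.18 , 0.065]), array([0.307, 0.402, 0.065])] mug [0.684 0.26  0.092] parcel [array([ 0.751, -0.213,  0.07 ]), array([ 0.756, -0.391,  0.07 ]), array([ 0.629, -0.39 ,  0.07 ]), array([ 0.617, -0.214,  0.07 ])]
tube lookalikes [array([ 0.306, -0.213,  0.16 ]), array([ 0.317, -0.299,  0.16 ]), array([ 0.321, -0.418,  0.16 ]), array([ 0.394, -0.413,  0.16 ])]
```

Call:
play_rows --targets '[[[0,0,0],[0,0,60],0],[[0,0,0],[18,50,80],0],[[0,0,0],[38,100,80],0],[[0,0,0],[57,150,80],0],[[0,0,0],[76,200,80],0],[[0,0,0],[95,250,80],0],[[0,0,0],[114,300,80],0],[[0,0,0],[114,300,80],0]]'

```text
time_s: 1.15
tool_pos: [0.2847, -0.2728, 0.275]
ee_rot: [-0.0, 0.802, -0.597, 0.0]
contact_force: [1.4, -0.6, -0.6]
width: -0.0
```

Call:
play_rows --targets '[[[0,0,0],[17,49,0],0],[[0,0,0],[34,98,0],0],[[0,0,0],[51,147,0],0],[[0,0,0],[68,196,0],0],[[0,0,0],[85,245,0],0],[[0,0,0],[102,295,0],0],[[0,0,0],[102,295,-40],0],[[0,0,0],[102,295,-40],0]]'

```text
time_s: 2.15
tool_pos: [0.3856, 0.0226, 0.2326]
ee_rot: [0.001, 0.802, -0.597, -0.002]
contact_force: [-0.7, 0.3, 0.3]
width: -0.0
```

```bash
python3 - <<'E'
from h import *
np.set_printoptions(precision=3,suppress=True)
w,i=snap('wrist','w1.png'); st=arm.read_state(); print(st['tool_pos'],st['joint_pos'])
t,j=snap('top','t1.png')
im=np.zeros((600,800,3),np.uint8); im[:420,:560]=i
im[430:590,:425]=0
im[0:370,560:800]=cv2.resize(j[90:275,205:325],None,fx=2,fy=2)
cv2.imwrite('pics/c2.png',im)
print(proj(w,(.44,.035,.041)),proj(w,(.425,.031,.078)))
E
```

```text
[0.386 0.022 0.235] [-0.285 -0.537 -0.388  1.721 -0.     2.566]
[285.452 132.869] [285.347 148.653]
```

View pics/c2.png

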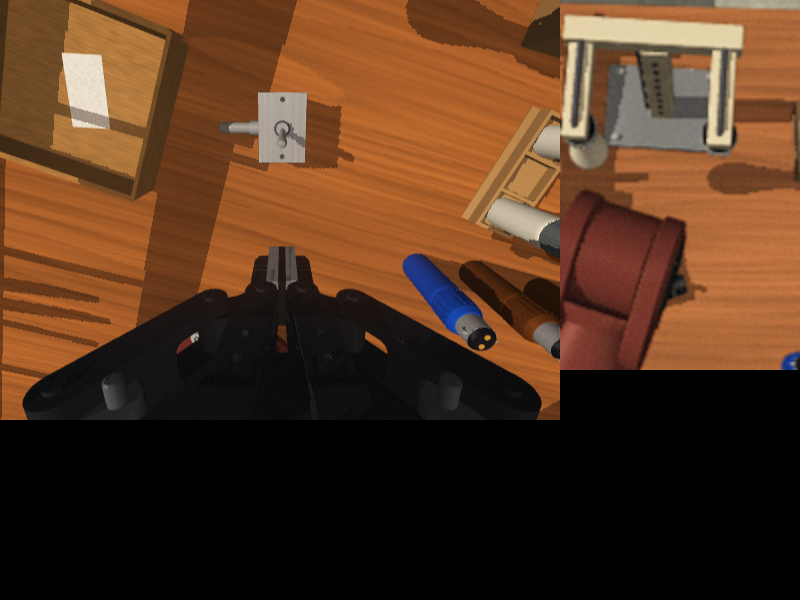

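The wrist view shows the bat pivot at (283,128) and its tip at (282,143), leaning towards the robot (ON). The box is aligned with the tool, so I'll lower and push.

Call:
play_rows --targets '[[[0,0,0],[-2,0,-60],0],[[0,0,0],[-2,0,-120],0],[[0,0,0],[-2,0,-168],0],[[0,0,0],[-2,0,-168],0],[[0,0,0],[15,4,-168],0],[[0,0,0],[30,7,-168],0],[[0,0,0],[42,10,-168],0],[[0,0,0],[51,12,-168],0]]'

```text
time_s: 3.25
tool_pos: [0.4402, 0.0325, 0.0711]
ee_rot: [-0.001, 0.801, -0.598, 0.002]
contact_force: [-0.4, -0.3, 0.4]
width: -0.0001
```

Call:
play_rows --targets '[[[0,0,0],[0,0,0],0],[[0,0,0],[-20,-5,0],0],[[0,0,0],[-50,-12,0],0],[[0,0,0],[-50,-12,50],0],[[0,0,0],[-50,-12,110],0],[[0,0,0],[-50,-12,168],0],[[0,0,0],[-50,-12,168],0]]'

```text
time_s: 4.12
tool_pos: [0.3919, 0.0197, 0.2446]
ee_rot: [-0.002, 0.801, -0.598, 0.006]
contact_force: [0.1, 0.6, -1.4]
width: 0.0001
```

```bash
python3 - <<'E'
from h import *
np.set_printoptions(precision=3,suppress=True)
w,i=snap('wrist','w2.png'); st=arm.read_state(); print(st['time_s'],st['tool_pos'],st['joint_pos'])
s,j=snap('side','s2.png')
im=np.zeros((420,800,3),np.uint8)
im[:400,:400]=cv2.resize(i[60:220,200:360],(400,400))
im[:400,400:]=cv2.resize(j[205:265,230:290],(400,400))
cv2.imwrite('pics/c3.png',im)
E
```

```text
4.175 [0.391 0.02  0.242] [-0.286 -0.531 -0.37   1.723  0.     2.567]
```

View pics/c3.png

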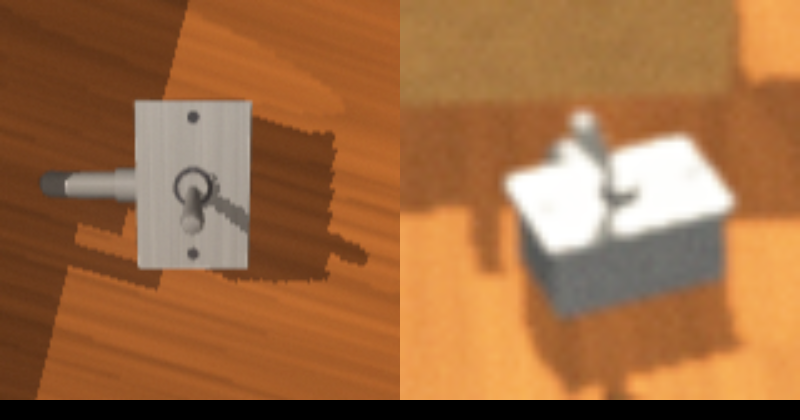

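The bat still leans to the robot (tip (190,225) is below pivot (193,188)). I pushed too high or too short, so I'll compute the pivot.

```bash
python3 - <<'E'
from h import *
np.set_printoptions(precision=4,suppress=True)
w=cam('wrist'); f=lambda x,y:(200+x*.4,60+y*.4)
print('pivot',onz(w,f(193,188),.041),'tip',onz(w,f(191,222),.081))
print([onz(w,f(*p),.041) for p in [(135,100),(250,100),(248,268),(136,268)]])
print(proj(w,arm.read_state()['tool_pos']))
E
```

```text
pivot [0.4408 0.041  0.041 ] tip [0.428  0.0377 0.081 ]
[array([0.4733, 0.0802, 0.041 ]), array([0.4894, 0.0258, 0.041 ]), array([0.4097, 0.0017, 0.041 ]), array([0.393 , 0.0583, 0.041 ])]
[282.7937 233.7206]
```

Call:
play_rows --targets '[[[0,0,0],[-11,3,-60],0],[[0,0,0],[-11,3,-120],0],[[0,0,0],[-11,3,-180],0],[[0,0,0],[-11,3,-184],0],[[0,0,0],[-11,3,-184],0],[[0,0,0],[-11,3,-184],0]]'

```text
time_s: 4.97
tool_pos: [0.3812, 0.0227, 0.0589]
ee_rot: [-0.002, 0.801, -0.598, 0.005]
contact_force: [0.1, 0.5, 0.9]
width: -0.0003
```

Call:
play_rows --targets '[[[0,0,0],[14,4,0],0],[[0,0,0],[28,8,0],0],[[0,0,0],[38,11,0],0],[[0,0,0],[46,14,0],0],[[0,0,0],[52,16,0],0],[[0,0,0],[58,18,0],0],[[0,0,0],[58,18,0],0],[[0,0,0],[58,18,0],0]]'

```text
time_s: 5.98
tool_pos: [0.439, 0.0407, 0.0589]
ee_rot: [-0.002, 0.801, -0.598, 0.005]
contact_force: [0.4, -0.5, 0.2]
width: -0.0003
```

```bash
python3 - <<'E'
from h import *
np.set_printoptions(precision=3,suppress=True)
w,i=snap('wrist','w3.png'); st=arm.read_state(); print(st['time_s'],st['tool_pos'],st['contact_force'])
s,j=snap('side','s3.png')
im=np.zeros((420,800,3),np.uint8)
im[:400,:400]=cv2.resize(i[120:320,180:380],(400,400))
im[:400,400:]=cv2.resize(j[185:265,220:300],(400,400))
cv2.imwrite('pics/c4.png',im)
E
```

```text
6.025 [0.439 0.041 0.059] [ 0.002 -0.114  0.418]
```

View pics/c4.png

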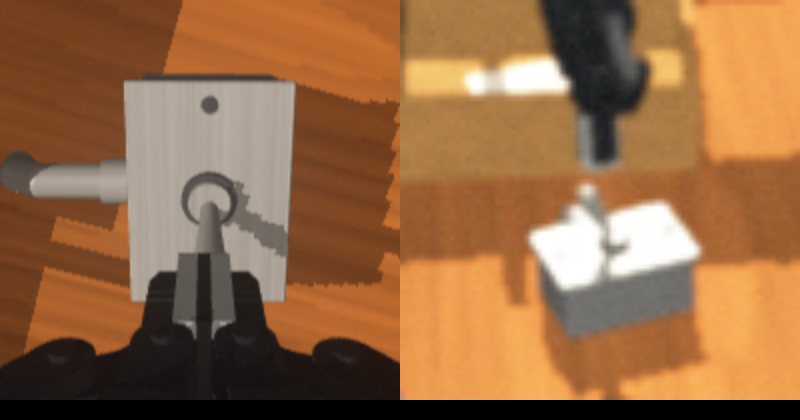

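```bash
python3 - <<'E'
from h import *
np.set_printoptions(precision=4,suppress=True)
s=cam('side');t=cam('top');w=cam('wrist')
p=arm.read_state()['tool_pos'];print(p,proj(s,p),proj(t,p),proj(w,p))
o,d=ray(s,(259.5,218)); print('side ray at x=.439',o+d*(.439-o[0])/d[0],'at y=.041',o+d*(.041-o[1])/d[1])
E=lambda x,y:(220+(x-400)/5,185+y/5)
print('box top corners from side z.041',[onz(s,E(*q),.041) for q in [(530,238),(662,203),(700,250),(570,290)]])
print('box base',[onz(s,E(*q),.0) for q in [(575,338),(695,305)]])
f=lambda x,y:(180+x/2,120+y/2)
print('box wrist',[onz(w,f(*q),.041) for q in [(124,80),(295,82),(284,301),(132,301)]],'pivot',onz(w,f(208,198),.041))
E
```

```text
[0.439  0.0406 0.0589] [260.5162 228.2709] [244.5528 228.9648] [282.787  233.7259]
side ray at x=.439 [0.439  0.0722 0.0745] at y=.041 [0.4375 0.041  0.0935]
box top corners from side z.041 [array([0.3967, 0.0512, 0.041 ]), array([0.4765, 0.0785, 0.041 ]), array([0.4934, 0.025 , 0.041 ]), array([ 0.4164, -0.0057,  0.041 ])]
box base [array([0.4181, 0.0055, 0.    ]), array([0.4901, 0.0294, 0.    ])]
box wrist [array([0.4762, 0.0806, 0.041 ]), array([0.4921, 0.0242, 0.041 ]), array([0.4115, 0.0008, 0.041 ]), array([0.3951, 0.0569, 0.041 ])] pivot [0.4434 0.0408 0.041 ]
```

```bash
python3 - <<'E'
from h import *
np.set_printoptions(precision=4,suppress=True)
s=cam('side');w=cam('wrist')
for z in (.194,.207,.22,.23): print(z,proj(s,(.1697,-.5751,z)))
i=cv2.imread('pics/s0.png');j=cv2.imread('pics/s3.png');k=cv2.imread('pics/w3.png')
im=np.zeros((600,800,3),np.uint8)
im[:,:400]=cv2.resize(i[310:400,90:150],(400,600),interpolation=2)
im[:400,400:]=cv2.resize(j[170:250,220:300],(400,400),interpolation=2)
cv2.imwrite('pics/c5.png',im)
E
```

```text
0.194 [127.5568 365.3746]
0.207 [126.2717 359.9379]
0.22 [124.9675 354.4201]
0.23 [123.9509 350.1192]
```

View pics/c5.png

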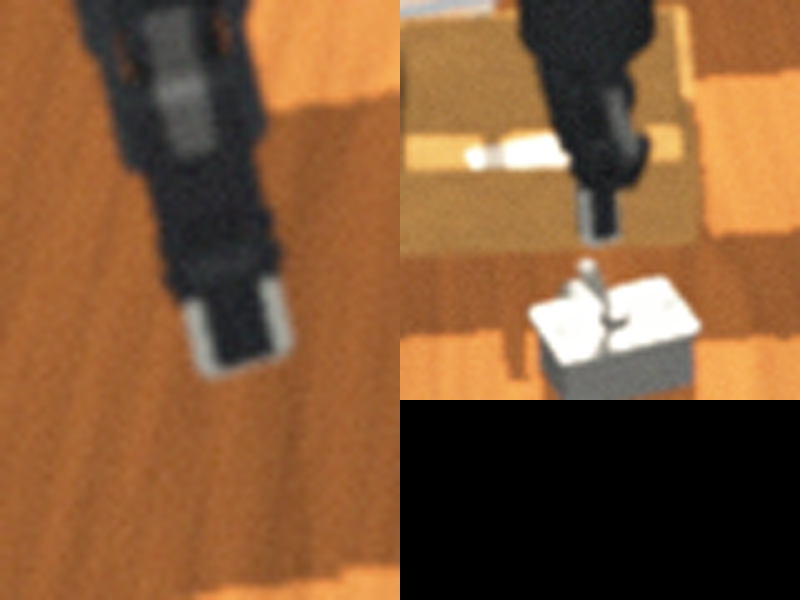

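Shut fingertips appear about 30 mm above the reported TCP and above the bat. I'll back off, go lower in front of the box, and check.

Call:
play_rows --targets '[[[0,0,0],[-30,-9,0],0],[[0,0,0],[-58,-17,0],0],[[0,0,0],[-58,-17,0],0],[[0,0,0],[-58,-17,-13],0],[[0,0,0],[-58,-17,-26],0],[[0,0,0],[-58,-17,-26],0],[[0,0,0],[-58,-17,-26],0]]'

```text
time_s: 6.95
tool_pos: [0.3809, 0.0238, 0.0327]
ee_rot: [-0.002, 0.801, -0.598, 0.004]
contact_force: [0.0, 0.8, 0.2]
width: 0.0001
```

```bash
python3 - <<'E'
from h import *
np.set_printoptions(precision=3,suppress=True)
w,i=snap('wrist','w4.png'); st=arm.read_state(); print(st['time_s'],st['tool_pos'],st['contact_force'],st['joint_pos'])
s,j=snap('side','s4.png'); p=st['tool_pos']
for im_,c in ((i,w),(j,s)):
    for z in (0,.02,.035):
        q=proj(c,p+np.array([0,0,z])); im_[int(q[1]),int(q[0])]=(0,0,255)
im=np.zeros((420,800,3),np.uint8)
im[:400,:400]=cv2.resize(i[120:320,180:380],(400,400),interpolation=0)
im[:400,400:]=cv2.resize(j[185:265,220:300],(400,400),interpolation=0)
cv2.imwrite('pics/c6.png',im)
E
```

```text
7.0 [0.381 0.024 0.033] [-0.318 -0.204 -0.188] [-0.284 -0.615 -0.807  1.369  0.     2.569]
```

View pics/c6.png

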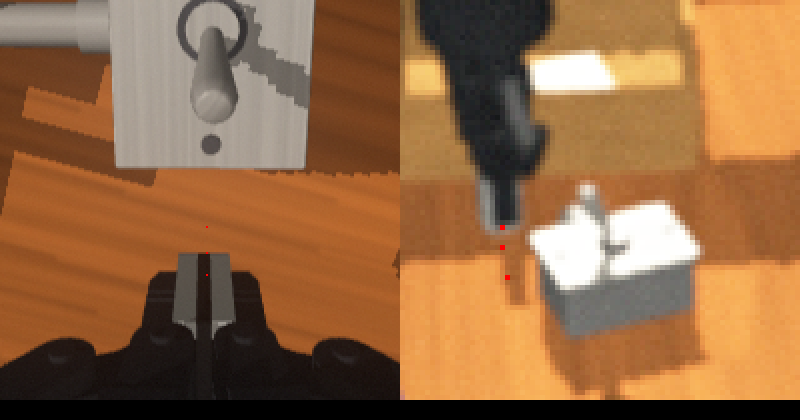

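Call:
play_rows --targets '[[[0,0,0],[14,4,0],0],[[0,0,0],[28,8,0],0],[[0,0,0],[38,11,0],0],[[0,0,0],[46,14,0],0],[[0,0,0],[52,16,0],0],[[0,0,0],[54,17,0],0],[[0,0,0],[54,17,0],0]]'

```text
time_s: 7.92
tool_pos: [0.4352, 0.0407, 0.0332]
ee_rot: [-0.002, 0.801, -0.598, 0.005]
contact_force: [-0.8, 0.3, -0.1]
width: -0.0001
```

```bash
python3 - <<'E'
from h import *
np.set_printoptions(precision=3,suppress=True)
w,i=snap('wrist','w5.png'); st=arm.read_state(); print(st['time_s'],st['tool_pos'],st['contact_force'],st['joint_pos'])
s,j=snap('side','s5.png')
im=np.zeros((420,800,3),np.uint8)
im[:400,:400]=cv2.resize(i[120:320,180:380],(400,400),interpolation=2)
im[:400,400:]=cv2.resize(j[185:265,220:300],(400,400),interpolation=2)
cv2.imwrite('pics/c7.png',im)
E
```

```text
7.975 [0.435 0.041 0.033] [-0.044  0.3    0.203] [-0.207 -0.401 -0.657  1.305 -0.001  2.646]
```

View pics/c7.png

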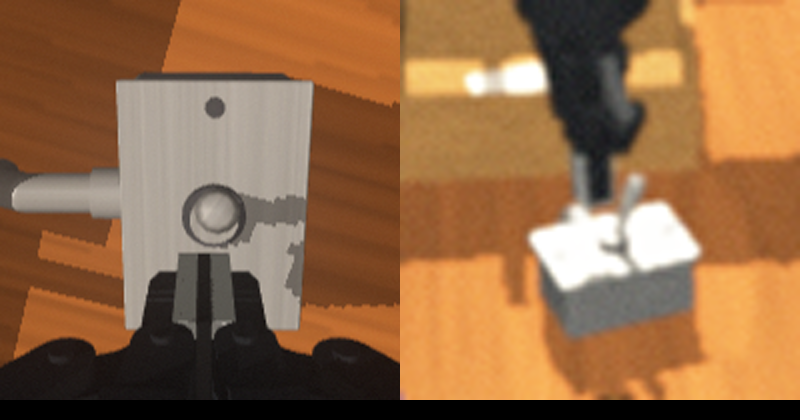

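OFF: the bat now leans away from the robot (tip (213,210) in the wrist view, (637,180) in the side view), and the contact force is zero. The shut fingertips sit ~35–40 mm behind the reported TCP, which I'll account for. Next I rise and turn the tool half round, so the camera is underneath when tilted.

Call:
play_rows --targets '[[[0,0,0],[-3,0,50],0],[[0,0,0.17],[-3,0,110],0],[[0,0,0.34],[-3,0,170],0],[[0,0,0.51],[0,20,220],0],[[0,0,0.68],[0,40,220],0],[[0,0,0.85],[0,60,220],40],[[0,0,1.02],[0,72,220],85],[[0,0,1.19],[0,72,220],85]]'

```text
time_s: 9.02
tool_pos: [0.4348, 0.1133, 0.2532]
ee_rot: [-0.004, 0.999, -0.043, 0.003]
contact_force: [-0.1, 0.6, -0.6]
width: 0.0545
```

Call:
play_rows --targets '[[[0,0,0.17],[0,0,0],85],[[0,0,0.34],[0,0,0],85],[[0,0,0.51],[0,0,0],85],[[0,0,0.68],[0,0,0],85],[[0,0,0.85],[0,0,0],85],[[0,0,1.02],[0,0,0],85],[[0,0,1.19],[0,0,0],85],[[0,0,1.36],[0,0,0],85]]'

```text
time_s: 10.02
tool_pos: [0.4346, 0.1132, 0.2533]
ee_rot: [-0.005, 0.802, 0.597, -0.0]
contact_force: [0.2, -0.6, 0.1]
width: 0.0852
```

```bash
python3 - <<'E'
from h import *
np.set_printoptions(precision=4,suppress=True)
st=arm.read_state(); print(st['tool_pos'],st['joint_pos'],rot(st).as_matrix().T)
# target: flipped, tilt 45, azimuth a
a=0.0
def tgt(a,t=np.pi/4):
    z=np.array([np.cos(a)*np.sin(t),np.sin(a)*np.sin(t),-np.cos(t)]);x=np.array([-np.sin(a),np.cos(a),0]);return R.from_matrix(np.c_[x,np.cross(z,x),z])
print((tgt(0)*rot(st).inv()).as_rotvec())
E
```

```text
[0.4346 0.1132 0.2533] [-0.0438 -0.3245 -0.1959  1.7064  0.0075  0.2475] [[ 0.2873  0.9578  0.0055]
 [ 0.9578 -0.2872 -0.0087]
 [-0.0067  0.0078 -0.9999]]
[-0.1209 -0.7875  0.2737]
```

Call:
play_rows --targets '[[[-0.024,-0.16,0.055],[0,0,0],85],[[-0.048,-0.32,0.11],[10,0,0],85],[[-0.072,-0.48,0.165],[20,0,0],85],[[-0.096,-0.64,0.22],[35,0,0],85],[[-0.121,-0.788,0.274],[50,0,0],85],[[-0.121,-0.788,0.274],[60,0,0],85],[[-0.121,-0.788,0.274],[60,0,0],85],[[-0.121,-0.788,0.274],[60,0,0],85]]'

```text
time_s: 11.02
tool_pos: [0.5901, 0.1594, 0.2706]
ee_rot: [0.258, 0.665, 0.658, 0.241]
contact_force: [0.1, -0.2, -0.1]
width: 0.0848
```

```bash
python3 - <<'E'
from h import *
np.set_printoptions(precision=4,suppress=True)
w,i=snap('wrist','w6.png'); st=arm.read_state(); print(st['tool_pos'],st['joint_pos'],rot(st).as_matrix().T)
t,j=snap('top','t6.png'); s,k=snap('side','s6.png')
print(cam('wrist')[1][2], -w[1].T@w[2])
E
```

```text
[0.5903 0.1594 0.2708] [ 0.1027 -0.8411 -0.7246  0.9702 -0.0931  0.0784] [[ 0.0176  0.9997 -0.0184]
 [ 0.7507 -0.001   0.6607]
 [ 0.6604 -0.0254 -0.7505]]
[ 0.8516 -0.026  -0.5236] [0.415  0.1647 0.3571]
```

View pics/w6.png

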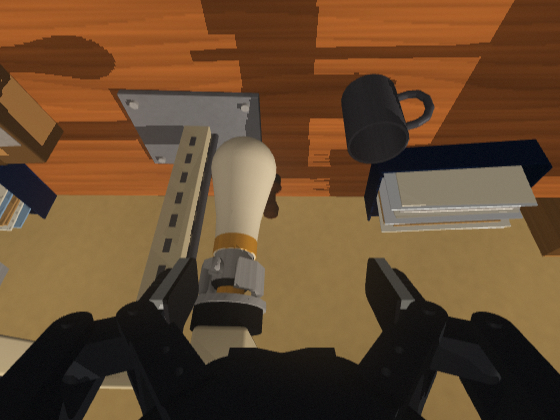

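The view is upside down: the old lamp hangs in holder 1, globe at (243,170), rim at (230,300); mug at (375,118). The arm hit joint 2's limit (the tilted pose needs more reach), so I'll fit a quick kinematic model for planning.

```bash
cat > kin.py <<'E'
from h import *
from scipy.optimize import least_squares
D=[([-1.5017,.1047,.0965,1.5639,0,1.3531],[.1697,-.5751,.1942]),([-.285,-.537,-.388,1.721,0,2.566],[.386,.022,.235]),
([-.286,-.531,-.370,1.723,0,2.567],[.391,.02,.242]),([-.284,-.615,-.807,1.369,0,2.569],[.381,.024,.033]),
([-.207,-.401,-.657,1.305,-.001,2.646],[.435,.041,.033]),([-.0438,-.3245,-.1959,1.7064,.0075,.2475],[.4346,.1132,.2533]),
([.1027,-.8411,-.7246,.9702,-.0931,.0784],[.5903,.1594,.2708])]
def fk(P,q):
    a,h,L1,L2,e,L4,L5,b=P
    Rz=R.from_euler('z',q[0]); p=q[1]-q[2]
    v=np.array([a+L1*np.sin(q[1])+L2*np.cos(p)+e*np.sin(p),b,h+L1*np.cos(q[1])-L2*np.sin(p)+e*np.cos(p)])
    Rw=R.from_euler('y',p+q[3]); v=v+Rw.apply([L4,0,0])
    Rt=Rw*R.from_euler('z',q[4]); v=v+Rt.apply([L5,0,0])
    # tool: z=fwd ; zero j6: x = +y (flipped), y=up
    T=Rz*Rt*R.from_matrix(np.array([[0,0,1],[1,0,0],[0,1,0]]).astype(float))*R.from_euler('z',q[5])
    return Rz.apply(v),T
def res(P): return np.concatenate([fk(P,q)[0]-p for q,p in D]+[.003*(np.array(P)-P0)])
P0=np.array([0,.4,.4,.4,0,.1,.2,.13])
sol=least_squares(res,P0); P=sol.x
LO=np.array([-2.99,-.84,-1.1,-1.84,-1.51,-3.14]);HI=np.array([2.99,1.86,1.16,2.11,1.56,3.14])
def tgt(a,t=np.pi/4,flip=1):
    z=np.array([np.cos(a)*np.sin(t),np.sin(a)*np.sin(t),-np.cos(t)]);x=flip*np.array([-np.sin(a),np.cos(a),0]);return R.from_matrix(np.c_[x,np.cross(z,x),z])
def ik(pos,T,q0=None):
    best=None
    for s in ([q0] if q0 is not None else [])+[np.array([np.arctan2(pos[1],pos[0])-.2,a,b,1.,0,c]) for a,b in ((-.3,-.4),(.3,.2)) for c in (0,2.)]:
        r=least_squares(lambda q:np.r_[fk(P,q)[0]-pos,.3*(fk(P,q)[1]*T.inv()).as_rotvec()],np.clip(s,LO+.01,HI-.01),bounds=(LO,HI))
        if best is None or r.cost<best.cost: best=r
    return best.x,np.linalg.norm(best.fun)
if __name__=='__main__':
    np.set_printoptions(precision=4,suppress=True)
    print(P); print([np.round(fk(P,q)[0]-p,4) for q,p in D])
    st=arm.read_state(); p,T=fk(P,st['joint_pos']); print((T*rot(st).inv()).as_rotvec())
    for nm,L in (('old1',(.61,.113,.185)),('h1new',(.61,.113,.176)),('h2new',(.61,-.085,.176)),('trayN',(.422,-.3,.053)),('trayF',(.53,-.311,.053)),('carton',(.405,.29,.1))):
        for a in np.radians([-100,-70,-45,-20,0,20,45,70]):
            T=tgt(a); z=T.as_matrix()[:,2]
            q,e=ik(np.array(L)+.055*z,T); q2,e2=ik(np.array(L)-.02*z,T)
            print(nm,round(np.degrees(a)),'%.4f %.4f'%(e,e2),q if e<.005 else '')
E
python3 kin.py
```

```text
[-0.0006  0.296   0.3374  0.5511  0.0458  0.1387  0.3398  0.1297]
[array([ 0.0001, -0.    ,  0.0002]), array([ 0.0002, -0.    , -0.0004]), array([-0.    ,  0.0002,  0.    ]), array([ 0.0001, -0.0002, -0.0001]), array([-0.0002, -0.0002, -0.    ]), array([-0.0001,  0.0001,  0.0001]), array([-0.0001,  0.    ,  0.0002])]
[ 0.  0. -0.]
old1 -100 0.0000 0.0000 [ 0.2676  0.6664  0.4977  1.8065 -0.6933  2.1608]
old1 -70 0.0000 0.0000 [ 0.2986  0.1683 -0.1033  1.2487 -0.7841  1.4995]
old1 -45 0.0000 0.0000 [ 0.2541 -0.2604 -0.5472  0.815  -0.6556  0.8773]
old1 -20 0.0000 0.0000 [ 0.1212 -0.6326 -0.8575  0.6179 -0.3262  0.345 ]
old1 0 0.0000 0.0295 [-0.041  -0.8132 -0.9747  0.6243  0.029  -0.029 ]
old1 20 0.0000 0.0227 [-0.207  -0.7821 -0.9434  0.7054  0.3825 -0.414 ]
old1 45 0.0000 0.0000 [-0.3431 -0.4617 -0.6975  0.9306  0.6933 -0.9807]
old1 70 0.0000 0.0000 [-0.3795 -0.0196 -0.2997  1.3211  0.7849 -1.6138]
h1new -100 0.0000 0.0000 [ 0.2676  0.6693  0.4855  1.7912 -0.6933  2.1608]
h1new -70 0.0000 0.0000 [ 0.2986  0.1735 -0.1142  1.2327 -0.7841  1.4995]
h1new -45 0.0000 0.0000 [ 0.2541 -0.25
[... 1717 characters left out ...]
-0.909   0.5997  0.6596 -0.8875]
trayF 20 0.0000 0.0000 [-1.0964 -0.0619 -0.5953  0.9131  0.7776 -1.3945]
trayF 45 0.0000 0.0000 [-1.0825  0.3532 -0.149   1.3535  0.7425 -1.9795]
trayF 70 0.0000 0.0000 [-1.0178  0.7059  0.2904  1.7103  0.5881 -2.4116]
carton -100 0.0000 0.0000 [ 0.6388  0.6208  0.2501  1.8285 -0.5073  2.5523]
carton -70 0.0000 0.0000 [ 0.7358  0.3009 -0.1273  1.5033 -0.714   2.0933]
carton -45 0.0000 0.0000 [ 0.7658 -0.0944 -0.5316  1.1139 -0.7852  1.5431]
carton -20 0.0000 0.0000 [ 0.7146 -0.6183 -0.9662  0.7708 -0.6663  0.9048]
carton 0 0.0273 0.0426 
carton 20 0.0659 0.0949 
carton 45 0.0621 0.0877 
carton 70 0.0016 0.0091 [-0.0876 -0.84   -1.0777  1.0865  0.7528 -1.2134]
```

```bash
python3 - <<'E'
from h import *
np.set_printoptions(precision=4,suppress=True)
w=cam('wrist'); i=cv2.imread('pics/w6.png')
hsv=cv2.cvtColor(i,cv2.COLOR_BGR2HSV)
m=((hsv[...,1]<75)&(hsv[...,2]>130)).astype(np.uint8); m[:, :205]=0; m[:,285:]=0; m[:130]=0; m[240:]=0
n,l,s,c=cv2.connectedComponentsWithStats(m); k=1+np.argmax(s[1:,4]); M=(l==k)
for v in list(range(138,182,4))+list(range(185,240,8)):
    u=np.where(M[v])[0]; print(v,u.min() if len(u) else None,u.max() if len(u) else None,end=' | ')
pts=np.array([[f(np.where(M[v])[0]),v] for v in range(145,182) for f in (np.min,np.max) if M[v].any()],float)
A=np.c_[2*pts,np.ones(len(pts))]; sol=np.linalg.lstsq(A,(pts**2).sum(1),rcond=None)[0]; r=np.sqrt(sol[2]+sol[0]**2+sol[1]**2)
print('\ncircle',sol[:2],r, onz(w,sol[:2],.1854))
o,d=ray(w,sol[:2]); print('by radius', o+d*.03*290/r*np.linalg.norm(np.linalg.inv(w[0])@np.r_[sol[:2],1]))
print('collar',onz(w,(235,243),.2714),'rim',onz(w,(228,312),.28))
t=cv2.imread('pics/t6.png'); 
cv2.imwrite('pics/c8.png',np.hstack([cv2.resize(i[220:340,180:290],None,fx=3.6,fy=3.6),cv2.resize(t[130:190,195:250],(396,432),interpolation=2)]))
E
```

```text
138 None None | 142 None None | 146 244 265 | 150 225 269 | 154 219 271 | 158 215 273 | 162 214 274 | 166 213 275 | 170 213 275 | 174 213 275 | 178 214 274 | 185 214 271 | 193 215 269 | 201 217 266 | 209 216 263 | 217 218 261 | 225 219 259 | 233 246 257 | 
circle [244.3623 172.1485] 31.220650473321225 [0.6323 0.1218 0.1854]
by radius [0.6342 0.1214 0.1839]
collar [0.6052 0.126  0.2714] rim [0.7968 0.0881 0.28  ]
```

View pics/c8.png

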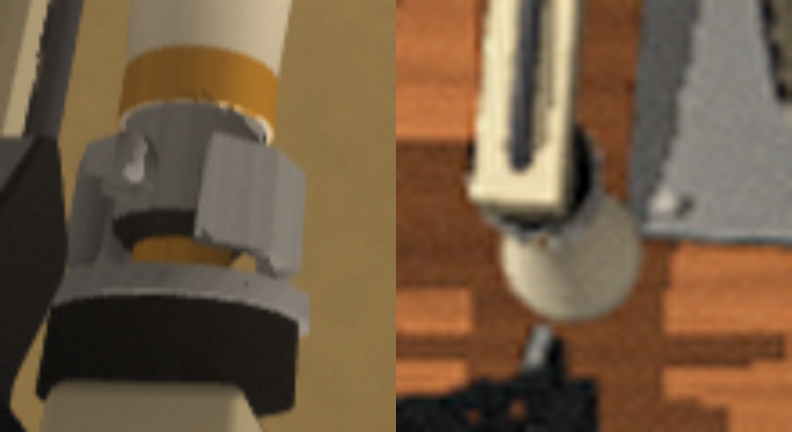

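Crop: holder 1 has its J-slot body at (250,200) and the lamp hangs straight. The globe centre from the wrist view is ≈(0.633,0.121). Next: light yaw from the top picture and the pre-grasp move.

```bash
cat >> kin.py <<'E'
def move(G,a,off,t=np.pi/4,flip=1,show=1):
    "rows numbers to bring grasp point G with offset off to pose"
    T=tgt(a,t,flip); pos=np.array(G)+off*T.as_matrix()[:,2]; st=arm.read_state()
    q,e=ik(pos,T,np.array(st['joint_pos']))
    print('rv',np.round((T*rot(st).inv()).as_rotvec(),3),'shift',np.round(1000*(pos-st['tool_pos']),1),'ikerr %.4f'%e,np.round(q,2),'dq',np.round(q-st['joint_pos'],2))
E
python3 - <<'E'
from kin import *
np.set_printoptions(precision=4,suppress=True)
t=cam('top'); print('globe top',onz(t,(219.2,165.4),.1854))
i=cv2.imread('pics/t1.png'); hsv=cv2.cvtColor(i,cv2.COLOR_BGR2HSV)
m=(hsv[...,0]>15)&(hsv[...,0]<40)&(hsv[...,1]<90)&(hsv[...,2]>140)
def line(P):
    P=np.array([onz(t,p,.353)[:2] for p in P]); v=cv2.fitLine(P.astype(np.float32),cv2.DIST_HUBER,0,.001,.001).ravel(); return P.mean(0),v[:2],np.std((P-P.mean(0))@[-v[1],v[0]])
g=cv2.cvtColor(i,cv2.COLOR_BGR2GRAY).astype(float)
gy=np.gradient(cv2.GaussianBlur(g,(3,3),0),axis=0);gx=np.gradient(cv2.GaussianBlur(g,(3,3),0),axis=1)
def sub(a,k): 
    d=abs(a); w=d[max(0,k-1):k+2]; return k+(w[2]-w[0])/(2*(2*w[1]-w[0]-w[2])+1e-9)
back=[(u,sub(gy[:,u],92+np.argmax(gy[92:103,u]))) for u in range(212,292,2)]
l1=[(sub(gx[v],202+np.argmax(gx[v,202:213])),v) for v in range(112,156,2)]
r2=[(sub(gx[v],288+np.argmin(gx[v,288:300])),v) for v in range(118,160,2)]
for n,L in (('back',back),('left1',l1),('right2',r2)): print(n,line(L))
move((.633,.12,.185),np.radians(-20),-.024)
E
```

```text
globe top [0.6217 0.119  0.1854]
back (array([0.7707, 0.0177]), array([0.031 , 0.9995], dtype=float32), np.float64(0.00023819553388509118))
left1 (array([0.6702, 0.1347]), array([ 0.9996, -0.0298], dtype=float32), np.float64(0.00042238872920918435))
right2 (array([ 0.6628, -0.0977]), array([ 0.9994, -0.0348], dtype=float32), np.float64(0.0002954748642934136))
rv [ 0.007 -0.066 -0.331] shift [ 26.8 -33.4 -69.2] ikerr 0.0000 [ 0.19 -0.71 -0.8   0.77 -0.37  0.4 ] dq [ 0.09  0.13 -0.07 -0.2  -0.28  0.32]
```

Call:
play_rows --targets '[[[0.003,-0.03,-0.16],[13,-16,-35],85],[[0.007,-0.066,-0.331],[27,-33,-69],85],[[0.007,-0.066,-0.331],[27,-33,-69],85],[[0.007,-0.066,-0.331],[27,-33,-69],85]]'

```text
time_s: 11.68
tool_pos: [0.6176, 0.1267, 0.2041]
ee_rot: [0.313, 0.756, 0.531, 0.22]
contact_force: [0.4, -0.1, 0.8]
width: 0.0852
```

```bash
python3 - <<'E'
from kin import *
np.set_printoptions(precision=4,suppress=True)
w,i=snap('wrist','w7.png'); st=arm.read_state(); print(st['tool_pos'])
hsv=cv2.cvtColor(i,cv2.COLOR_BGR2HSV)
m=((hsv[...,1]<75)&(hsv[...,2]>120)).astype(np.uint8); m[:,:200]=0;m[:,360:]=0; m[260:]=0
n,l,s,c=cv2.connectedComponentsWithStats(m); k=1+np.argmax(s[1:,4]); M=(l==k); print(s[k],c[k])
cv2.imwrite('pics/c9.png',i)
for v in range(s[k][1],s[k][1]+s[k][3],8):
    u=np.where(M[v])[0]; print(v,u.min(),u.max(),end=' | ')
v1=s[k][1]; W=[(np.ptp(np.where(M[v])[0]),v) for v in range(v1,v1+s[k][3])]; print(max(W))
move((.63,.1195,.185),np.radians(-20),.066)
E
```

```text
[0.618  0.1265 0.2051]
[ 239  181   82   79 5133] [281.6004 224.2383]
181 292 292 | 189 275 309 | 197 268 315 | 205 248 318 | 213 241 320 | 221 240 320 | 229 241 318 | 237 242 317 | 245 243 315 | 253 245 314 | (np.int64(81), 220)
rv [-0.001  0.002 -0.002] shift [ 55.9 -22.9 -66.8] ikerr 0.0000 [ 0.12 -0.52 -0.8   0.57 -0.33  0.35] dq [-0.07  0.19 -0.   -0.21  0.04 -0.05]
```

View pics/c9.png

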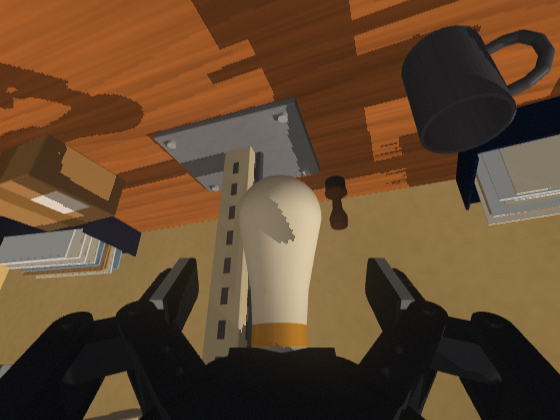

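The wrist view shows the globe centred between the fingers at (280,217), diameter 81 px. The view puts its centre at (0.630,0.122,0.187). I'll advance and grip.

Call:
play_rows --targets '[[[0,0,0],[14,-5,-16],85],[[0,0,0],[28,-10,-32],85],[[0,0,0],[42,-15,-48],85],[[0,0,0],[56,-20,-65],85],[[0,0,0],[56,-20,-65],85],[[0,0,0],[56,-20,-65],85]]'

```text
time_s: 12.48
tool_pos: [0.6745, 0.1065, 0.1425]
ee_rot: [0.314, 0.756, 0.53, 0.222]
contact_force: [-0.2, 0.4, 0.9]
width: 0.0852
```

Call:
play_rows --targets '[[[0,0,0],[0,0,0],70],[[0,0,0],[0,0,0],62],[[0,0,0],[0,0,0],55],[[0,0,0],[0,0,0],45],[[0,0,0],[0,0,0],40],[[0,0,0],[0,0,0],40]]'

```text
time_s: 13.22
tool_pos: [0.6752, 0.1065, 0.144]
ee_rot: [0.315, 0.756, 0.53, 0.222]
contact_force: [-1.1, -0.0, 5.3]
width: 0.0583
```

```bash
python3 - <<'E'
from kin import *
np.set_printoptions(precision=4,suppress=True)
w,i=snap('wrist','w8.png'); st=arm.read_state(); print(st['tool_pos'],st['contact_force'],st['wrist_torque'],st['width'],rot(st).as_matrix().T)
hsv=cv2.cvtColor(i,cv2.COLOR_BGR2HSV)
m=((hsv[...,1]<75)&(hsv[...,2]>110)).astype(np.uint8)
for v in range(150,320,12):
    u=np.where(m[v])[0]; print(v,u[(u>200)&(u<360)][[0,-1]] if len(u[(u>200)&(u<360)]) else '',end=' | ')
E
```

```text
[0.6752 0.1065 0.144 ] [-2.0167 -1.4372  6.0342] [-0.1645  0.2157 -0.2137] 0.058593380125933806 [[ 0.3402  0.9404  0.003 ]
 [ 0.6603 -0.2411  0.7112]
 [ 0.6695 -0.24   -0.703 ]]
150 [201 293] | 162 [259 296] | 174 [258 300] | 186 [201 304] | 198 [201 205] | 210  | 222 [301 315] | 234 [272 331] | 246 [230 340] | 258 [219 326] | 270 [215 332] | 282 [214 336] | 294 [201 333] | 306 [216 332] | 318 [217 329] |
```

Gripped (width 58.5 mm). Push up 6 mm, then turn −0.7 rad about the lamp axis.

Call:
play_rows --targets '[[[0,0,0],[0,0,3],40],[[0,0,0],[0,0,6],40],[[0,0,0],[0,0,6],40],[[0,0,-0.175],[-3.4,-7.5,6],40],[[0,0,-0.35],[-8,-14.2,6],40],[[0,0,-0.525],[-13.7,-20.1,6],40],[[0,0,-0.7],[-20.4,-24.8,6],40],[[0,0,-0.71],[-20.8,-25,6],40]]'

```text
time_s: 14.28
tool_pos: [0.6531, 0.0812, 0.1451]
ee_rot: [0.372, 0.893, 0.235, 0.095]
contact_force: [-11.1, -6.6, -12.4]
width: 0.0589
```

```bash
python3 - <<'E'
from kin import *
np.set_printoptions(precision=4,suppress=True)
st=arm.read_state(); print(st['tool_pos'],st['contact_force'],st['wrist_torque'],st['width'],rot(st).as_matrix().T[2], st['joint_pos'])
E
```

```text
[0.6531 0.0812 0.1451] [-11.0963  -6.6465 -12.4291] [ 1.6979  1.5777 -1.6677] 0.05890320141562408 [ 0.3445 -0.62   -0.7049] [ 0.2844  0.076  -0.2116  1.0644 -0.764   1.2524]
```

Call:
play_rows --targets '[[[0,0,0],[0,0,3],40],[[0,0,-0.03],[-1,-0.5,5],40],[[0,0,-0.03],[-1,-0.5,5],40]]'

```text
time_s: 14.65
tool_pos: [0.6511, 0.0803, 0.1482]
ee_rot: [0.373, 0.896, 0.223, 0.088]
contact_force: [-5.9, -5.2, -10.0]
width: 0.0582
```

```bash
python3 - <<'E'
from kin import *
np.set_printoptions(precision=4,suppress=True)
w,i=snap('wrist','w9.png');st=arm.read_state(); print(st['tool_pos'],st['contact_force'],st['wrist_torque'],st['width'],rot(st).as_matrix().T[2])
s,j=snap('side','s9.png'); t,k=snap('top','t9.png')
cv2.imwrite('pics/c10.png',np.hstack([cv2.resize(i,(533,400)),cv2.resize(j[110:200,290:350],(267,400),interpolation=2)]))
E
```

```text
[0.6511 0.0803 0.1482] [-5.6117 -4.7354 -8.8799] [ 1.3821  1.1257 -0.9945] 0.05853132322996929 [ 0.3243 -0.6292 -0.7064]
```

View pics/c10.png

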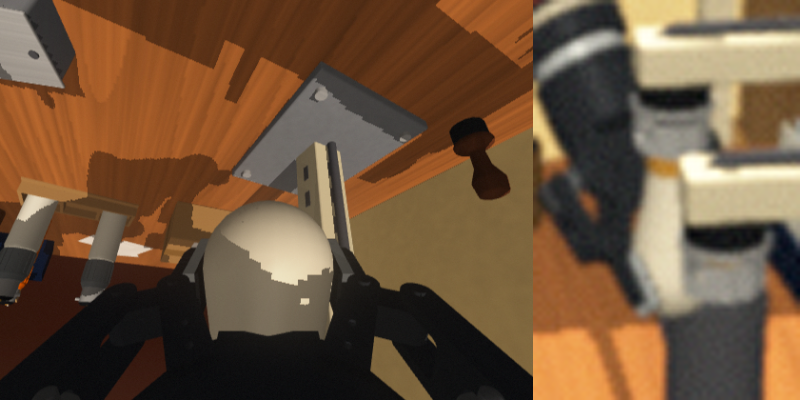

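The globe is held firmly between the pads. I'll test by drawing down a little.

Call:
play_rows --targets '[[[0,0,0],[0,0,-3],40],[[0,0,0],[0,0,-6],40],[[0,0,0],[0,0,-9],40],[[0,0,0],[0,0,-12],40],[[0,0,0],[0,0,-12],40]]'

```text
time_s: 15.42
tool_pos: [0.6516, 0.0801, 0.1372]
ee_rot: [0.373, 0.896, 0.223, 0.089]
contact_force: [-4.7, -3.0, 0.3]
width: 0.0589
```

Call:
play_rows --targets '[[[0,0,0],[0,0,-5],40],[[0,0,0],[0,0,-10],40],[[0,0,0],[0,0,-20],40],[[0,0,0],[0,0,-35],40],[[0,0,0],[0,0,-50],40],[[0,0,0],[0,0,-50],40]]'

```text
time_s: 16.18
tool_pos: [0.6503, 0.0798, 0.0847]
ee_rot: [0.373, 0.896, 0.224, 0.087]
contact_force: [-1.2, -0.8, 0.1]
width: 0.0586
```

```bash
python3 - <<'E'
from kin import *
np.set_printoptions(precision=4,suppress=True)
w,i=snap('wrist','w10.png');st=arm.read_state(); print(st['tool_pos'],st['contact_force'],st['wrist_torque'],st['width'],rot(st).as_matrix().T[2])
# collar (orange) pixels in side: lamp dropped?
for n in ('s9.png','s10.png'):
    if n=='s10.png': snap('side',n)
    j=cv2.imread('pics/'+n); h=cv2.cvtColor(j,cv2.COLOR_BGR2HSV); m=(h[...,0]>10)&(h[...,0]<22)&(h[...,1]>120)&(h[...,2]>120)
    m[:115]=0;m[230:]=0;m[:,:305]=0;m[:,345:]=0; print(n,[(v,int(m[v].sum())) for v in range(130,200,3)])
    g=(h[...,1]<70)&(h[...,2]>150); print([(v,int(g[v,308:335].sum())) for v in range(130,205,4)])
for n in ('w9.png','w10.png'):
    j=cv2.imread('pics/'+n); h=cv2.cvtColor(j,cv2.COLOR_BGR2HSV); m=(h[...,1]<75)&(h[...,2]>110); u=[(v,np.where(m[v,205:355])[0]) for v in range(205,350,15)]
    print(n,[(v,a[0]+205,a[-1]+205) for v,a in u if len(a)])
E
```

```text
[0.651 0.08  0.086] [ 0.4984 -0.0279 -1.4117] [0.6689 0.3237 0.0039] 0.0586440278057597 [ 0.3251 -0.6292 -0.706 ]
s9.png [(130, 1), (133, 1), (136, 2), (139, 2), (142, 9), (145, 0), (148, 7), (151, 0), (154, 0), (157, 0), (160, 0), (163, 0), (166, 0), (169, 0), (172, 5), (175, 6), (178, 8), (181, 13), (184, 17), (187, 18), (190, 18), (193, 18), (196, 19), (199, 18)]
[(130, 0), (134, 2), (138, 2), (142, 5), (146, 7), (150, 12), (154, 14), (158, 13), (162, 10), (166, 11), (170, 11), (174, 16), (178, 7), (182, 0), (186, 0), (190, 0), (194, 0), (198, 0), (202, 0)]
s10.png [(130, 2), (133, 2), (136, 1), (139, 3), (142, 9), (145, 0), (148, 6), (151, 4), (154, 2), (157, 0), (160, 0), (163, 0), (166, 8), (169, 2), (172, 2), (175, 2), (178, 2), (181, 3), (184, 3), (187, 3), (190, 6), (193, 7), (196, 9), (199, 15)]
[(130, 2), (134, 2), (138, 8), (142, 10), (146, 7), (150, 11), (154, 9), (158, 6), (162, 3), (166, 0), (170, 7), (174, 18), (178, 14), (182, 16), (186, 18), (190, 17), (194, 13), (198, 4), (202, 0)]
w9.png [(220, np.int64(262), np.int64(313)), (235, np.int64(241), np.int64(333)), (250, np.int64(238), np.int64(342)), (265, np.int64(231), np.int64(348)), (280, np.int64(221), np.int64(349)), (295, np.int64(215), np.int64(336)), (310, np.int64(218), np.int64(332)), (325, np.int64(219), np.int64(325)), (340, np.int64(221), np.int64(317))]
w10.png [(205, np.int64(266), np.int64(346)), (220, np.int64(261), np.int64(343)), (235, np.int64(237), np.int64(343)), (250, np.int64(232), np.int64(352)), (265, np.int64(218), np.int64(348)), (280, np.int64(214), np.int64(349)), (295, np.int64(215), np.int64(344)), (310, np.int64(216), np.int64(340)), (325, np.int64(215), np.int64(337)), (340, np.int64(220), np.int64(334))]
```

The old lamp is out (in the side picture the globe bottom moved down 20 px; force ≈ lamp weight). Check that the carton hasn't moved and plan the laying.

```bash
python3 - <<'E'
from kin import *
np.set_printoptions(precision=3,suppress=True)
t,k=snap('top','t11.png'); r=cv2.imread('pics/t0.png')
d=cv2.absdiff(k,r).max(2)[195:275,125:210]; print('carton diff px',(d>40).sum(), [(int((d[:, c:c+17]>40).sum())) for c in range(0,85,17)])
s,k=snap('side','s11.png'); r=cv2.imread('pics/s0.png'); d=cv2.absdiff(k,r).max(2)[165:225,210:290]; print((d>40).sum(),[(int((d[:, c:c+16]>40).sum())) for c in range(0,80,16)])
a=np.radians(-62.7)
for tt in (45,20,0,-10,-20,-30,-40):
    for G in ((.386,.325,.16),(.386,.325,.04),(.405,.29,.04)):
        T=tgt(a,np.radians(tt)); q,e=ik(np.array(G)+.066*T.as_matrix()[:,2],T,np.array(arm.read_state()['joint_pos'])); print(tt,G,'%.4f'%e,q)
move((.386,.325,.2),a,.066)
E
```

```text
carton diff px 2046 [312, 648, 970, 116, 0]
144 [106, 0, 10, 28, 0]
45 (0.386, 0.325, 0.16) 0.0000 [ 0.806  0.217 -0.122  1.545 -0.733  2.021]
45 (0.386, 0.325, 0.04) 0.0000 [ 0.806  0.343 -0.205  1.335 -0.733  2.021]
45 (0.405, 0.29, 0.04) 0.0000 [ 0.737  0.265 -0.294  1.263 -0.752  1.931]
20 (0.386, 0.325, 0.16) 0.0000 [ 0.626 -0.066 -0.289  1.403 -0.345  1.73 ]
20 (0.386, 0.325, 0.04) 0.0000 [ 0.626  0.026 -0.422  1.177 -0.345  1.73 ]
20 (0.405, 0.29, 0.04) 0.0000 [ 0.549 -0.026 -0.474  1.149 -0.348  1.647]
0 (0.386, 0.325, 0.16) 0.0000 [ 0.44  -0.185 -0.368  1.388 -0.     1.534]
0 (0.386, 0.325, 0.04) 0.0000 [ 0.44  -0.104 -0.517  1.158 -0.     1.534]
0 (0.405, 0.29, 0.04) 0.0000 [ 0.358 -0.125 -0.536  1.16  -0.     1.452]
-10 (0.386, 0.325, 0.16) 0.0000 [ 0.342 -0.2   -0.389  1.406  0.173  1.434]
-10 (0.386, 0.325, 0.04) 0.0000 [ 0.342 -0.116 -0.536  1.174  0.173  1.434]
-10 (0.405, 0.29, 0.04) 0.0000 [ 0.26  -0.119 -0.538  1.189  0.17   1.351]
-20 (0.386, 0.325, 0.16) 0.0000 [ 0.247 -0.182 -0.396  1.439  0.34   1.327]
-20 (0.386, 0.325, 0.04) 0.0000 [ 0.247 -0.088 -0.535  1.207  0.34   1.327]
-20 (0.405, 0.29, 0.04) 0.0000 [ 0.167 -0.073 -0.521  1.233  0.332  1.242]
-30 (0.386, 0.325, 0.16) 0.0000 [ 0.159 -0.131 -0.39   1.49   0.495  1.208]
-30 (0.386, 0.325, 0.04) 0.0000 [ 0.159 -0.021 -0.512  1.257  0.495  1.208]
-30 (0.405, 0.29, 0.04) 0.0000 [ 0.082  0.011 -0.483  1.295  0.48   1.122]
-40 (0.386, 0.325, 0.16) 0.0000 [ 0.082 -0.045 -0.367  1.56   0.635  1.073]
-40 (0.386, 0.325, 0.04) 0.0000 [ 0.082  0.086 -0.467  1.33   0.635  1.073]
-40 (0.405, 0.29, 0.04) 0.0000 [ 0.008  0.13  -0.424  1.379  0.611  0.987]
rv [ 0.005 -0.004 -0.009] shift [-244.6  203.3   65.4] ikerr 0.0000 [ 0.81  0.19 -0.08  1.62 -0.73  2.02] dq [0.52 0.05 0.17 0.62 0.04 0.73]
```

Call:
play_rows --targets '[[[0,0,0],[-40,30,0],40],[[0,0,0],[-82,65,0],40],[[0,0,0],[-124,100,20],40],[[0,0,0],[-165,135,40],40],[[0,0,0],[-205,170,65],40],[[0,0,0],[-245,203,65],40],[[0,0,0],[-245,203,65],40],[[0,0,0],[-245,203,65],40]]'

```text
time_s: 17.38
tool_pos: [0.4075, 0.2835, 0.1532]
ee_rot: [0.373, 0.896, 0.223, 0.09]
contact_force: [0.2, 0.0, -0.5]
width: 0.0583
```

Call:
play_rows --targets '[[[0.155,0.08,0],[-4,8,-7],40],[[0.31,0.16,0],[-9,17,-13],40],[[0.465,0.24,0],[-14,26,-17],40],[[0.62,0.32,0],[-19,36,-19],40],[[0.775,0.4,0],[-24,47,-19],40],[[0.93,0.48,0],[-29,57,-17],40],[[1.085,0.56,0],[-34,66,-13],40],[[1.241,0.641,0],[-39,75,-7],40]]'

```text
time_s: 18.38
tool_pos: [0.3704, 0.3575, 0.1474]
ee_rot: [-0.294, 0.926, 0.229, -0.066]
contact_force: [0.1, 0.2, -1.5]
width: 0.0585
```

```bash
python3 - <<'E'
from kin import *
np.set_printoptions(precision=3,suppress=True)
st=arm.read_state(); T=rot(st).as_matrix(); print(st['time_s'],st['tool_pos'],st['width'],T[:,2],'G',st['tool_pos']-.066*T[:,2],st['contact_force'])
t,k=snap('top','t12.png'); s,j=snap('side','s12.png'); 
cv2.imwrite('pics/c11.png',np.hstack([cv2.resize(k[180:300,110:250],(420,360)),cv2.resize(j[130:230,190:300],(380,360))]))
move((.386,.325,.042),np.radians(-62.7),.066,np.radians(-35))
E
```

```text
18.375 [0.37  0.358 0.147] 0.05851968863163597 [-0.257  0.515 -0.818] G [0.387 0.324 0.201] [ 0.088  0.176 -1.464]
rv [-0.004  0.005 -0.001] shift [  -1.4    2.8 -156.7] ikerr 0.0000 [ 0.12  0.03 -0.49  1.29  0.57  1.14] dq [ 0.01  0.14 -0.16 -0.3  -0.    0.01]
```

View pics/c11.png

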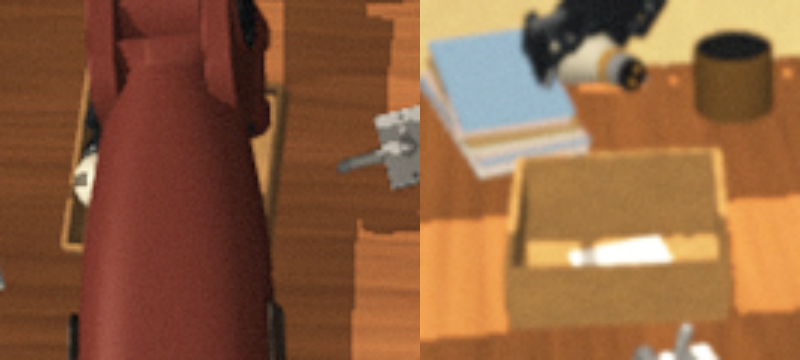

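The lamp is held nearly level above the carton; top view shows its globe just inside the left wall, side view shows the carton unmoved. Lower and release.

Call:
play_rows --targets '[[[0,0,0],[0,0,-40],40],[[0,0,0],[0,0,-80],40],[[0,0,0],[0,0,-115],40],[[0,0,0],[0,0,-135],40],[[0,0,0],[0,0,-150],40],[[0,0,0],[0,0,-156],40],[[0,0,0],[0,0,-156],40],[[0,0,0],[0,0,-156],40]]'

```text
time_s: 19.48
tool_pos: [0.3707, 0.3559, -0.0107]
ee_rot: [-0.293, 0.926, 0.226, -0.068]
contact_force: [-0.6, -0.1, -0.9]
width: 0.0583
```

Call:
play_rows --targets '[[[0,0,0],[0,0,0],59],[[0,0,0],[0,0,0],64],[[0,0,0],[0,0,0],76],[[0,0,0],[0,0,0],82],[[0,0,0],[7,-13,22],82],[[0,0,0],[14,-27,44],82],[[0,0,0],[28,-54,90],82],[[0,0,0],[42,-80,135],82]]'

```text
time_s: 20.48
tool_pos: [0.4126, 0.2752, 0.1256]
ee_rot: [-0.293, 0.926, 0.227, -0.068]
contact_force: [1.2, 0.9, 0.8]
width: 0.0818
```

```bash
python3 - <<'E'
from kin import *
np.set_printoptions(precision=3,suppress=True)
st=arm.read_state(); print(st['time_s'],st['tool_pos'],st['width'],st['contact_force'],st['joint_pos'])
move((.45,.05,.25),0.,.066,0.,1)
E
```

```text
20.475 [0.413 0.275 0.126] 0.08181516156991445 [1.242 0.886 0.761] [-0.057 -0.01  -0.273  1.646  0.52   0.943]
rv [-0.34  -0.545  1.055] shift [  37.4 -225.2   58.4] ikerr 0.0000 [-0.18 -0.35 -0.34  1.58 -0.   -0.18] dq [-0.12 -0.34 -0.07 -0.07 -0.52 -1.12]
```

```bash
python3 - <<'E'
from kin import *
for a in (-.8,-.5,0.): move((.475,-.305,.28),a,0,0.,1)
E
```

```text
rv [-0.502 -0.353  0.282] shift [  62.4 -580.2  154.4] ikerr 0.0000 [-0.8   0.03  0.18  1.72  0.   -0.  ] dq [-0.75  0.04  0.45  0.07 -0.52 -0.95]
rv [-0.448 -0.429  0.572] shift [  62.4 -580.2  154.4] ikerr 0.0000 [-0.8   0.03  0.18  1.72  0.   -0.3 ] dq [-0.75  0.04  0.45  0.07 -0.52 -1.25]
rv [-0.34  -0.545  1.055] shift [  62.4 -580.2  154.4] ikerr 0.0000 [-0.8   0.03  0.18  1.72  0.   -0.8 ] dq [-0.75  0.04  0.45  0.07 -0.52 -1.75]
```

Call:
play_rows --targets '[[[0,0,0],[0,0,60],82],[[-0.08,-0.06,0.045],[5,-40,110],82],[[-0.16,-0.12,0.09],[10,-95,130],82],[[-0.25,-0.18,0.14],[16,-150,154],82],[[-0.33,-0.24,0.19],[22,-205,154],82],[[-0.42,-0.3,0.235],[28,-260,154],82],[[-0.502,-0.353,0.282],[34,-315,154],82],[[-0.502,-0.353,0.282],[40,-370,154],82]]'

```text
time_s: 21.48
tool_pos: [0.4526, -0.0954, 0.2808]
ee_rot: [0.002, 0.926, 0.377, 0.001]
contact_force: [1.1, 0.1, -0.3]
width: 0.082
```

Call:
play_rows --targets '[[[0,0,0],[6,-55,0],82],[[0,0,0],[12,-110,0],82],[[0,0,0],[18,-165,0],82],[[0,0,0],[22,-210,0],82],[[0,0,0],[22,-210,0],82],[[0,0,0],[22,-210,0],82]]'

```text
time_s: 22.22
tool_pos: [0.4745, -0.305, 0.2807]
ee_rot: [0.001, 0.926, 0.377, 0.001]
contact_force: [0.6, 0.6, 0.1]
width: 0.0819
```

```bash
python3 - <<'E'
from kin import *
np.set_printoptions(precision=3,suppress=True)
w,i=snap('wrist','w13.png');st=arm.read_state(); print(st['time_s'],st['tool_pos'],st['joint_pos'],rot(st).as_matrix().T)
t,k=snap('top','t13.png')
for P in ((.422,-.3,.171),(.53,-.311,.171)): print(proj(w,P))
N,F=proj(w,(.422,-.3,.171)),proj(w,(.53,-.311,.171))
def crop(im,c,r,o): 
    c=np.round(c).astype(int); x0=np.clip(c[0]-r,0,560-2*r);y0=np.clip(c[1]-r,0,420-2*r); print('crop origin',x0,y0); return cv2.resize(im[y0:y0+2*r,x0:x0+2*r],(o,o),interpolation=2)
a=crop(i,N,50,400);b=crop(i,F,50,400)
x=cv2.resize(k[195:285,120:255],(300,200)); y=cv2.resize(i,(267,200)); 
im=np.zeros((600,800,3),np.uint8); im[:400,:400]=a;im[:400,400:]=b; im[400:,:300]=x; im[400:,310:577]=y
cv2.imwrite('pics/c12.png',im)
E
```

```text
22.275 [ 0.475 -0.305  0.281] [-0.803  0.028  0.176  1.715  0.001 -0.006] [[ 0.715  0.699  0.001]
 [ 0.699 -0.715  0.003]
 [ 0.003 -0.002 -1.   ]]
[247.528 155.223]
[314.749 232.987]
crop origin 198 105
crop origin 265 183
```

View pics/c12.png

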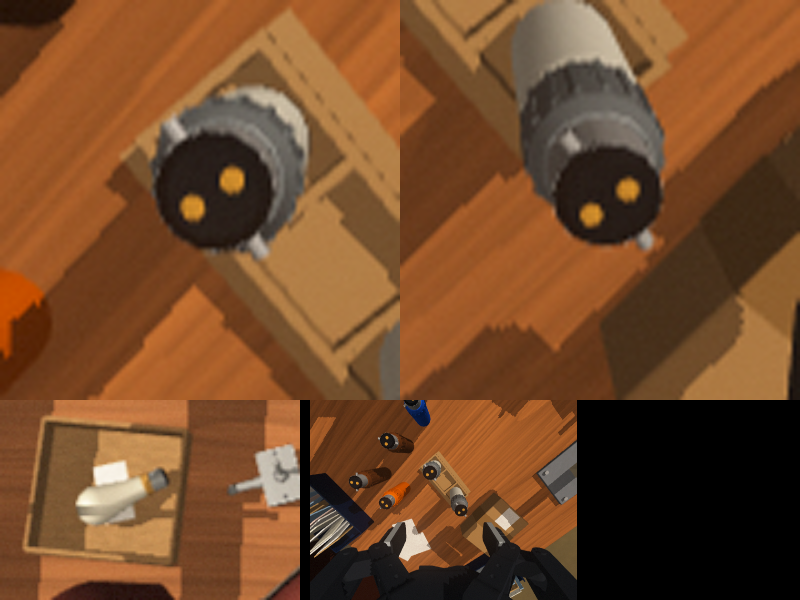

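Crops: near lamp's cap is centred at (214,190) with lugs at (173,128) and (258,246). Far cap is at (609,195) with lugs at (572,140) and (645,240). The old lamp lies in the carton (bottom left). Compute axes and lug yaws.

```bash
python3 - <<'E'
from kin import *
np.set_printoptions(precision=4,suppress=True)
w=cam('wrist'); i=cv2.imread('pics/w13.png')
h=cv2.cvtColor(i,cv2.COLOR_BGR2HSV)
for nm,(x0,y0),c,L1,L2,o1,o2 in (('N',(198,105),(214,190),(173,128),(258,246),(192,208),(231,181)),('F',(265,183),(209,195),(172,140),(245,240),(192,215),(228,189))):
    f=lambda p:(x0+p[0]/4-.37,y0+p[1]/4-.37)
    # dark disk fit
    m=(i.max(2)<75).astype(np.uint8); q=np.round(f(c)).astype(int); M=np.zeros_like(m); M[q[1]-17:q[1]+18,q[0]-17:q[0]+18]=m[q[1]-17:q[1]+18,q[0]-17:q[0]+18]
    n,l,s,cc=cv2.connectedComponentsWithStats(M); k=1+np.argmax(s[1:,4]); cn=max(cv2.findContours((l==k).astype(np.uint8),0,1)[0],key=len); e=cv2.fitEllipse(cv2.convexHull(cn))
    print(nm,'ellipse',e,'eye',f(c)); C=onz(w,e[0],.171)
    a,b=onz(w,f(L1),.162),onz(w,f(L2),.162); d=a-b; A,B=onz(w,f(o1),.171),onz(w,f(o2),.171); dd=B-A
    print(' axis',C,'lug mid',(a+b)/2,'len',np.linalg.norm(d),'yaw',np.arctan2(d[1],d[0]),'contacts mid',(A+B)/2,'yaw+90',np.arctan2(dd[1],dd[0])+np.pi/2)
E
```

```text
N ellipse ((251.390625, 152.4007110595703), (28.098541259765625, 34.96683120727539), 126.11857604980469) eye (251.13, 152.13)
 axis [ 0.4232 -0.2949  0.171 ] lug mid [ 0.4229 -0.2955  0.162 ] len 0.03636444877603037 yaw 2.9540796039121107 contacts mid [ 0.4231 -0.2962  0.171 ] yaw+90 2.935577950671715
F ellipse ((313.12176513671875, 227.96701049804688), (26.230562210083008, 37.26174545288086), 129.01292419433594) eye (316.88, 231.38)
 axis [ 0.5251 -0.3078  0.171 ] lug mid [ 0.5333 -0.3086  0.162 ] len 0.0367046684108863 yaw 2.9659112682720328 contacts mid [ 0.5325 -0.3089  0.171 ] yaw+90 3.0203146564004717
```

```bash
cat > plan.py <<'E'
from kin import *
def chk(nm,G,adeg,off,t=45,flip=1,q0=None):
    T=tgt(np.radians(adeg),np.radians(t),flip); q,e=ik(np.array(G)+off*T.as_matrix()[:,2],T,q0); print(nm,adeg,'%.4f'%e,np.round(q,2)); return q
E
python3 - <<'E'
from plan import *
np.set_printoptions(precision=3,suppress=True)
N=(.423,-.2955,.05)
for a in (-100,-95,-90,-85): chk('N',N,a,.063); chk('Nback',N,a,-.03)
for G,a,o in (((.423,-.2955,.13),-95,.063),((.5,.119,.12),-86,.063),((.628,.119,.12),-86,.063),((.628,.119,.18),-86,.063),((.628,.119,.18),-46,.063),((.628,.119,.18),-46,-.03)): chk(G,G,a,o)
F=(.533,-.309,.05)
for a in (-5,0,5): chk('F',F,a,.063); chk('Fb',F,a,-.03);chk('Fup',(.533,-.309,.13),a,.063)
for G,a,o in (((.622,-.08,.12),8,.063),((.622,-.08,.18),8,.063),((.622,-.08,.18),48,.063),((.622,-.08,.18),48,-.03)): chk(G,G,a,o)
move((.423,-.22,.23),np.radians(-95),.0)
move(N,np.radians(-95),-.027)
E
```

```text
N -100 0.0000 [-0.5  -0.26 -0.8   0.72 -0.73  1.12]
Nback -100 0.0000 [-0.36 -0.3  -0.69  0.99 -0.77  1.31]
N -95 0.0000 [-0.52 -0.36 -0.89  0.65 -0.7   1.  ]
Nback -95 0.0000 [-0.37 -0.42 -0.8   0.92 -0.75  1.18]
N -90 0.0000 [-0.53 -0.46 -0.97  0.59 -0.65  0.87]
Nback -90 0.0000 [-0.39 -0.56 -0.9   0.87 -0.71  1.04]
N -85 0.0000 [-0.56 -0.57 -1.05  0.55 -0.6   0.75]
Nback -85 0.0000 [-0.42 -0.71 -1.    0.83 -0.67  0.91]
(0.423, -0.2955, 0.13) -95 0.0000 [-0.52 -0.48 -0.82  0.83 -0.7   1.  ]
(0.5, 0.119, 0.12) -86 0.0000 [ 0.35  0.23 -0.17  1.43 -0.75  1.95]
(0.628, 0.119, 0.12) -86 0.0000 [ 0.28  0.53  0.2   1.45 -0.76  1.87]
(0.628, 0.119, 0.18) -86 0.0000 [ 0.28  0.49  0.26  1.55 -0.76  1.87]
(0.628, 0.119, 0.18) -46 0.0000 [ 0.25 -0.17 -0.49  0.79 -0.66  0.89]
(0.628, 0.119, 0.18) -46 0.0000 [ 0.36 -0.22 -0.41  1.01 -0.71  1.02]
F -5 0.0000 [-1.01 -0.44 -0.97  0.5   0.6  -0.75]
Fb -5 0.0000 [-1.14 -0.75 -1.03  0.84  0.66 -0.9 ]
Fup -5 0.0000 [-1.01 -0.56 -0.9   0.69  0.6  -0.75]
F 0 0.0000 [-1.03 -0.37 -0.9   0.56  0.65 -0.87]
Fb 0 0.0000 [-1.17 -0.62 -0.94  0.88  0.71 -1.03]
Fup 0 0.0000 [-1.03 -0.49 -0.84  0.75  0.65 -0.87]
F 5 0.0000 [-1.05 -0.29 -0.84  0.63  0.7  -0.99]
Fb 5 0.0000 [-1.19 -0.5  -0.85  0.94  0.74 -1.17]
Fup 5 0.0000 [-1.05 -0.41 -0.77  0.81  0.7  -0.99]
(0.622, -0.08, 0.12) 8 0.0000 [-0.54 -0.62 -0.97  0.56  0.46 -0.52]
(0.622, -0.08, 0.18) 8 0.0000 [-0.54 -0.67 -0.89  0.69  0.46 -0.52]
(0.622, -0.08, 0.18) 48 0.0000 [-0.67 -0.07 -0.37  1.21  0.78 -1.49]
(0.622, -0.08, 0.18) 48 0.0000 [-0.8  -0.1  -0.27  1.46  0.78 -1.67]
rv [-0.758 -0.271 -0.817] shift [-51.8  84.5 -51.2] ikerr 0.0000 [-0.25 -0.46 -0.53  1.34 -0.77  1.34] dq [ 0.55 -0.49 -0.7  -0.37 -0.77  1.35]
rv [-0.758 -0.271 -0.817] shift [ -50.1   28.  -212.1] ikerr 0.0000 [-0.38 -0.42 -0.8   0.91 -0.74  1.17] dq [ 0.43 -0.45 -0.98 -0.8  -0.75  1.18]
```

Call:
play_rows --targets '[[[-0.108,-0.039,-0.117],[-7,12,0],85],[[-0.217,-0.077,-0.233],[-15,25,0],85],[[-0.325,-0.116,-0.35],[-22,37,-10],85],[[-0.433,-0.155,-0.467],[-30,50,-20],85],[[-0.541,-0.194,-0.584],[-37,62,-30],85],[[-0.65,-0.232,-0.7],[-45,73,-40],85],[[-0.758,-0.271,-0.817],[-52,84,-51],85],[[-0.758,-0.271,-0.817],[-52,84,-51],85]]'

```text
time_s: 23.32
tool_pos: [0.4225, -0.2179, 0.2279]
ee_rot: [0.382, 0.923, -0.038, -0.017]
contact_force: [0.9, 0.1, 1.1]
width: 0.0854
```

Call:
play_rows --targets '[[[0,0,0],[0,-14,-40],85],[[0,0,0],[1,-28,-80],85],[[0,0,0],[1,-42,-120],85],[[0,0,0],[2,-56,-161],85],[[0,0,0],[2,-56,-161],85],[[0,0,0],[2,-56,-161],85]]'

```text
time_s: 24.08
tool_pos: [0.4255, -0.2743, 0.0692]
ee_rot: [0.382, 0.923, -0.038, -0.016]
contact_force: [0.8, -0.8, 0.4]
width: 0.085
```

```bash
python3 - <<'E'
from plan import *
np.set_printoptions(precision=4,suppress=True)
w,i=snap('wrist','w14.png');st=arm.read_state(); T=rot(st).as_matrix(); print(st['time_s'],st['tool_pos'],T[:,2],T[:,0],st['width'])
h=cv2.cvtColor(i,cv2.COLOR_BGR2HSV)
# lamp edges: white low-sat
m=((h[...,1]<60)&(h[...,2]>105)).astype(np.uint8)
print('pred axis',[proj(w,(.423,-.2955,z)) for z in (.02,.05,.08,.12,.14)])
for v in range(140,300,12):
    n,l,s,c=cv2.connectedComponentsWithStats(m[v:v+1]); print(v,[(int(a[0]),int(a[0]+a[2])) for a in s[1:] if a[2]>15])
cv2.imwrite('pics/w14m.png',m*255)
move((.423,-.2955,.05),np.radians(-95),.063)
E
```

```text
24.125 [ 0.4259 -0.2743  0.0696] [-0.0582 -0.7045 -0.7073] [ 0.9967 -0.0817 -0.0006] 0.08500454752265799
pred axis [array([281.8777, 187.5228]), array([281.804 , 220.8368]), array([281.7203, 258.6412]), array([281.5894, 317.7559]), array([281.5138, 351.9179])]
140 []
152 []
164 []
176 [(259, 306), (396, 438)]
188 [(257, 307), (389, 442)]
200 [(257, 308), (390, 446)]
212 [(255, 284), (391, 449)]
224 [(258, 284), (393, 453)]
236 [(256, 302), (395, 457)]
248 [(255, 308), (399, 460)]
260 [(254, 286), (287, 308), (319, 368), (385, 464)]
272 [(255, 309), (347, 367), (404, 467)]
284 [(253, 308), (413, 470)]
296 []
rv [-0.    -0.001 -0.005] shift [ -6.8 -65.6 -64.2] ikerr 0.0000 [-0.52 -0.36 -0.89  0.65 -0.7   1.  ] dq [-0.14  0.06 -0.09 -0.27  0.05 -0.17]
```

Call:
play_rows --targets '[[[0,0,0],[-2,-16,-16],85],[[0,0,0],[-3,-32,-32],85],[[0,0,0],[-5,-48,-48],85],[[0,0,0],[-7,-65,-64],85],[[0,0,0],[-7,-65,-64],85],[[0,0,0],[-7,-65,-64],85]]'

```text
time_s: 24.88
tool_pos: [0.4201, -0.3394, 0.0075]
ee_rot: [0.383, 0.923, -0.038, -0.015]
contact_force: [0.6, -0.8, 0.1]
width: 0.0851
```

Call:
play_rows --targets '[[[0,0,0],[0,0,0],70],[[0,0,0],[0,0,0],55],[[0,0,0],[0,0,0],45],[[0,0,0],[0,0,0],38],[[0,0,0],[0,0,0],30],[[0,0,0],[0,0,0],30],[[0,0,0],[0,0,0],30]]'

```text
time_s: 25.75
tool_pos: [0.4204, -0.3395, 0.0079]
ee_rot: [0.383, 0.923, -0.038, -0.015]
contact_force: [0.3, 2.7, 5.1]
width: 0.0408
```

```bash
python3 - <<'E'
from plan import *
np.set_printoptions(precision=4,suppress=True)
st=arm.read_state(); T=rot(st).as_matrix(); print(st['time_s'],st['tool_pos'],T[:,2],st['width'],st['contact_force'],st['wrist_torque'])
print('rel lamp axis', st['tool_pos'][:2]-np.array([.423,-.2955]), 'z-bottom', st['tool_pos'][2]-.005)
E
```

```text
25.75 [ 0.4204 -0.3395  0.0079] [-0.0562 -0.7055 -0.7065] 0.04077958744861988 [0.2845 2.694  5.0766] [ 0.4368 -0.0036  0.0209]
rel lamp axis [-0.0026 -0.044 ] z-bottom 0.0029119777310393337
```

Gripped at 41 mm. Lift, then carry clear of holder 2 and the toggle towards holder 1, turning the lugs into line with the slots (+0.166 rad).

Call:
play_rows --targets '[[[0,0,0],[0,0,35],30],[[0,0,0],[0,0,75],30],[[0,0,0.03],[18,30,75],30],[[0,0,0.06],[36,62,75],30],[[0,0,0.09],[54,95,75],30],[[0,0,0.12],[72,128,75],30],[[0,0,0.15],[90,161,75],30],[[0,0,0.166],[104,195,75],30]]'

```text
time_s: 26.75
tool_pos: [0.5241, -0.1433, 0.0819]
ee_rot: [0.382, 0.923, 0.039, 0.017]
contact_force: [0.2, -0.9, -2.0]
width: 0.0409
```

Call:
play_rows --targets '[[[0,0,0],[0,50,0],30],[[0,0,0],[0,100,0],30],[[0,0,0],[0,150,0],30],[[0,0,0],[0,219,0],30],[[0,0,0],[30,219,0],30],[[0,0,0],[60,219,0],30],[[0,0,0],[80,219,0],30],[[0,0,0],[80,219,0],30]]'

```text
time_s: 27.75
tool_pos: [0.6043, 0.0753, 0.0807]
ee_rot: [0.382, 0.923, 0.039, 0.016]
contact_force: [-0.1, 0.3, -1.7]
width: 0.0405
```

```bash
python3 - <<'E'
from plan import *
np.set_printoptions(precision=4,suppress=True)
w,i=snap('wrist','w15.png');st=arm.read_state(); T=rot(st).as_matrix(); print(st['time_s'],st['tool_pos'],T.T,st['width'],st['contact_force'])
s,j=snap('side','s15.png'); t,k=snap('top','t15.png')
A=st['tool_pos'][:2]-np.array([.0047,-.0438]); print('axis est',A,'bottom',st['tool_pos'][2]-.0029)
for z in (st['tool_pos'][2]+.1371,st['tool_pos'][2]+.1541,st['tool_pos'][2]+.1631): print('w',proj(w,(*A,z)),'s',proj(s,(*A,z)))
for p in ((.628,.119,.28),(.622,-.08,.28)): print('mouth w',proj(w,p),'s',proj(s,p))
E
```

```text
27.8 [0.6036 0.0754 0.0808] [[ 0.9964  0.0846 -0.0013]
 [ 0.0607 -0.7045  0.7071]
 [ 0.0589 -0.7046 -0.7071]] 0.040824485311655785 [ 0.5694  0.0235 -1.9272]
axis est [0.5989 0.1192] bottom 0.07790433319715658
w [277.7878 582.3864] s [311.7219 162.9601]
w [277.325  670.3469] s [311.7833 157.5729]
w [277.0423 724.0617] s [311.8161 154.6957]
mouth w [405.6652 989.4397] s [322.1705 142.3695]
mouth w [287.7141 529.8654] s [333.736  173.9442]
```

```bash
python3 - <<'E'
from plan import *
np.set_printoptions(precision=4,suppress=True)
# re-evaluate holder 1 in w6 (pose then)
i=arm.camera_info('wrist'); w=cam('wrist'); K=w[0]
q=[.1027,-.8411,-.7246,.9702,-.0931,.0784]; p,T=fk(P,q); M=np.eye(4); M[:3,:3]=T.as_matrix(); M[:3,3]=[.5903,.1594,.2708]; C=M@np.array(i['T_tool_cam'])
for nm,u,v,dep in (('shell',234,262,.229),('collar',235.6,243,.042*0+.036*289.6/((278-122)/3.6)),('globe',244.4,172.1,.03*289.6/31.2)):
    c=np.linalg.inv(K)@[u,v,1]*dep; print(nm,dep,(C@np.r_[c,1])[:3])
# side picture: holder 2 & 1 edges at rim rows
s=cam('side'); j=cv2.imread('pics/s0.png'); g=cv2.cvtColor(j,cv2.COLOR_BGR2GRAY)
for y in (164,168,172,176): print(y,g[y,315:352])
print([ (n,proj(s,(x,y,.28))) for n,x,y in (('1',.628,.122),('2',.622,-.078))])
E
```

```text
shell 0.229 [0.6324 0.1203 0.2755]
collar 0.2405907692307692 [0.6352 0.1194 0.2579]
globe 0.2784615384615385 [0.6343 0.1204 0.1839]
164 [208 217 218 223 225 226 222 191 148  96  52  29  28  25  22  19  18  25
  27  25  22  21  16  27  26  35  69  99  80  40  23  17  22  43  93 144
 160]
168 [215 218 222 226 226 228 226 215 181 142 128 127 138 139 138 147 143 144
 149 147 147 134 133 131 126 125 115  83  46  25  21  25  19  20  18  25
  47]
172 [217 220 224 226 227 227 225 220 186 150 145 155 169 166 158 157 158 159
 158 153 148 151 158 152 140 130 136 129 120 103  69  37  22  25  24  25
  21]
176 [206 207 212 214 214 222 218 214 205 185 170 167 159 157 157 158 160 161
 155 156 151 148 149 143 123  89  70  80 102 116 118 111  91  54  30  25
  14]
[('1', array([321.9848, 141.9507])), ('2', array([333.5812, 173.5878]))]
```

Call:
play_rows --targets '[[[0,0,0],[15,2,10],30],[[0,0,0],[29,3,20],30],[[0,0,0],[29,3,30],30],[[0,0,0],[29,3,32],30],[[0,0,0],[29,3,32],30]]'

```text
time_s: 28.52
tool_pos: [0.6316, 0.0787, 0.1132]
ee_rot: [0.382, 0.923, 0.04, 0.016]
contact_force: [0.1, 0.1, -1.3]
width: 0.0411
```

Call:
play_rows --targets '[[[0,0,0],[1.5,-1,2],30],[[0,0,0],[1.5,-1,4],30],[[0,0,0],[1.5,-1,6],30],[[0,0,0],[1.5,-1,8],30],[[0,0,0],[1.5,-1,10],30],[[0,0,0],[1.5,-1,12],30],[[0,0,0],[1.5,-1,14],30],[[0,0,0],[1.5,-1,14],30]]'

```text
time_s: 29.52
tool_pos: [0.6323, 0.0778, 0.1272]
ee_rot: [0.383, 0.923, 0.04, 0.015]
contact_force: [-10.7, 2.6, -3.8]
width: 0.0405
```

```bash
python3 - <<'E'
from plan import *
np.set_printoptions(precision=4,suppress=True)
st=arm.read_state(); print(st['tool_pos'],st['contact_force'],st['wrist_torque'])
E
```

```text
[0.6323 0.0778 0.1272] [-10.6746   2.6014  -3.8374] [ 1.2125  0.3486 -1.3638]
```

Call:
play_rows --targets '[[[0,0,0],[-0.6,0.2,0],30],[[0,0,0],[-1.2,0.3,0],30],[[0,0,0],[-1.2,0.3,2],30],[[0,0,0],[-1.2,0.3,4],30],[[0,0,0],[-1.2,0.3,4],30]]'

```text
time_s: 30.15
tool_pos: [0.6313, 0.0781, 0.1315]
ee_rot: [0.383, 0.923, 0.04, 0.015]
contact_force: [-2.0, 1.8, -2.7]
width: 0.0405
```

```bash
python3 - <<'E'
from plan import *
np.set_printoptions(precision=4,suppress=True)
st=arm.read_state(); print(st['tool_pos'],st['contact_force'],st['wrist_torque'])
E
```

```text
[0.6313 0.0781 0.1315] [-2.0279  1.8298 -2.7114] [ 1.1221  0.1036 -0.3101]
```

Call:
play_rows --targets '[[[0,0,0],[-0.2,0.2,2],30],[[0,0,0],[-0.2,0.2,4],30],[[0,0,0],[-0.2,0.2,6],30],[[0,0,0],[-0.2,0.2,8],30],[[0,0,0],[-0.2,0.2,9.5],30],[[0,0,0],[-0.2,0.2,9.5],30],[[0,0,0],[-0.2,0.2,9.5],30]]'

```text
time_s: 31.02
tool_pos: [0.6309, 0.0783, 0.1407]
ee_rot: [0.382, 0.923, 0.04, 0.015]
contact_force: [-0.4, 1.9, -10.3]
width: 0.041
```

```bash
python3 - <<'E'
from plan import *
np.set_printoptions(precision=4,suppress=True)
st=arm.read_state(); print(st['tool_pos'],st['contact_force'],st['wrist_torque'])
A=st['tool_pos'][:2]-[.0047,-.0438]; print(A)
r=st['tool_pos'][:2]-A
for th in (.15,.3,.45,.6,.7,.72): c,s=np.cos(th),np.sin(th); print(th,np.round(1000*(np.array([c*r[0]-s*r[1],s*r[0]+c*r[1]])-r),1))
E
```

```text
[0.6309 0.0783 0.1407] [ -0.43     1.9093 -10.2982] [2.1871 0.1621 0.0467]
[0.6262 0.1221]
0.15 [6.5 1.2]
0.3 [12.7  3.3]
0.45 [18.6  6.4]
0.6 [23.9 10.3]
0.7 [27.1 13.3]
0.72 [27.7 14. ]
```

The spring is felt (≈9 N) at lug height ≈14.8 mm above the rim. Turn 0.70 rad CCW about the lamp axis.

Call:
play_rows --targets '[[[0,0,0.15],[6.5,1.2,0.5],30],[[0,0,0.3],[12.7,3.3,0.5],30],[[0,0,0.45],[18.6,6.4,0.5],30],[[0,0,0.6],[23.9,10.3,0.5],30],[[0,0,0.7],[27.1,13.3,0.5],30],[[0,0,0.72],[27.7,14,0.5],30],[[0,0,0.72],[27.7,14,0.5],30]]'

```text
time_s: 31.9
tool_pos: [0.6579, 0.0917, 0.1409]
ee_rot: [0.353, 0.85, 0.362, 0.148]
contact_force: [-3.4, -0.5, -9.6]
width: 0.0409
```

```bash
python3 - <<'E'
from plan import *
np.set_printoptions(precision=4,suppress=True)
st=arm.read_state(); T=rot(st).as_matrix();print(st['tool_pos'],st['contact_force'],st['wrist_torque'],np.degrees(np.arctan2(T[1,2],T[0,2])))
E
```

```text
[0.6579 0.0917 0.1409] [-3.4425 -0.5114 -9.5911] [ 1.3884  1.5067 -0.4483] -44.21540850088341
```

Call:
play_rows --targets '[[[0,0,0],[0,0,-2],30],[[0,0,0],[0,0,-4],30],[[0,0,0],[0,0,-6],30],[[0,0,0],[0,0,-7],30],[[0,0,0],[0,0,-8],30],[[0,0,0],[0,0,-8],30]]'

```text
time_s: 32.65
tool_pos: [0.6584, 0.0917, 0.1338]
ee_rot: [0.353, 0.85, 0.361, 0.149]
contact_force: [-1.8, 0.6, -3.3]
width: 0.041
```

```bash
python3 - <<'E'
from plan import *
np.set_printoptions(precision=4,suppress=True)
st=arm.read_state(); T=rot(st).as_matrix();print(st['tool_pos'],st['contact_force'],st['wrist_torque'],np.degrees(np.arctan2(T[1,2],T[0,2])))
E
```

```text
[0.6584 0.0917 0.1338] [-1.8283  0.5741 -3.3221] [ 0.7947  0.7772 -0.0776] -44.15727987883687
```

Call:
play_rows --targets '[[[0,0,0],[0,0,-1],30],[[0,0,0],[0,0,-2.5],30],[[0,0,0],[0,0,-2.5],30]]'

```text
time_s: 33.02
tool_pos: [0.6595, 0.0915, 0.1336]
ee_rot: [0.354, 0.85, 0.36, 0.15]
contact_force: [-3.7, -0.7, 5.6]
width: 0.041
```

```bash
python3 - <<'E'
from plan import *
np.set_printoptions(precision=4,suppress=True)
st=arm.read_state(); T=rot(st).as_matrix();print(st['tool_pos'],st['contact_force'],st['wrist_torque'])
E
```

```text
[0.6595 0.0915 0.1336] [-3.7195 -0.7378  5.5608] [ 0.0143  0.0765 -0.5345]
```

It resists a 2.5 mm pull with +5.6 N, so it is locked. Release and retreat.

Call:
play_rows --targets '[[[0,0,0],[0,0,1],50],[[0,0,0],[0,0,1],70],[[0,0,0],[0,0,1],85],[[0,0,0],[0,0,1],85],[[0,0,0],[-20,20,5],85],[[0,0,0],[-45,44,15],85],[[0,0,0],[-75,73,40],85],[[0,0,0],[-75,73,40],85]]'

```text
time_s: 34.02
tool_pos: [0.5846, 0.1669, 0.1761]
ee_rot: [0.354, 0.849, 0.361, 0.152]
contact_force: [0.9, 0.6, 0.4]
width: 0.0851
```

```bash
python3 - <<'E'
from plan import *
np.set_printoptions(precision=4,suppress=True)
w,i=snap('wrist','w20.png');st=arm.read_state(); print(st['time_s'],st['tool_pos'],st['contact_force'],st['joint_pos'])
s,j=snap('side','s20.png');t,k=snap('top','t20.png')
F=(.533,-.309,.05)
for G in ((.48,-.05,.28),(.5,-.309,.25),(.514,-.309,.15)): move(G,0,0)
move((.48,-.05,.28),np.radians(-20),0,np.radians(20))
move(F,0,-.027)
cv2.imwrite('pics/c20.png',i)
# lamp 1 axis check: white tube edges in wrist
h=cv2.cvtColor(i,cv2.COLOR_BGR2HSV); m=((h[...,1]<60)&(h[...,2]>105)).astype(np.uint8)
print('pred',[proj(w,(.627,.1215,z)) for z in (.1314,.15,.2,.26,.2714,.28)])
for v in range(100,330,16):
    n,l,q,c=cv2.connectedComponentsWithStats(m[v:v+1]); print(v,[(int(a[0]),int(a[0]+a[2])) for a in q[1:] if a[2]>15])
E
```

```text
34.075 [0.5848 0.1658 0.1746] [ 0.4189 -0.2586 -0.5394] [ 0.4334 -0.2441 -0.4709  0.9931 -0.7231  1.0671]
rv [0.002 0.003 0.769] shift [-104.6 -214.2  107.1] ikerr 0.0824 [-0.72 -0.84 -0.59  1.44  0.48 -0.68] dq [-1.15 -0.6  -0.12  0.45  1.2  -1.74]
rv [0.002 0.003 0.769] shift [ -84.6 -473.2   77.1] ikerr 0.0000 [-1.2  -0.69 -0.65  1.25  0.72 -1.07] dq [-1.63 -0.44 -0.18  0.26  1.44 -2.13]
rv [0.002 0.003 0.769] shift [ -70.6 -473.2  -22.9] ikerr 0.0000 [-1.17 -0.67 -0.83  1.04  0.71 -1.03] dq [-1.6  -0.43 -0.36  0.05  1.43 -2.09]
rv [0.236 0.375 0.413] shift [-104.6 -214.2  107.1] ikerr 0.0000 [-0.38 -0.72 -0.47  1.47  0.01 -0.03] dq [-0.82 -0.48  0.    0.48  0.74 -1.1 ]
rv [0.002 0.003 0.769] shift [ -70.7 -473.2 -103.9] ikerr 0.0000 [-1.17 -0.62 -0.94  0.87  0.71 -1.03] dq [-1.6  -0.37 -0.47 -0.12  1.43 -2.09]
pred [array([278.1961, 214.7101]), array([278.1178, 233.1958]), array([277.8793, 289.5157]), array([277.5239, 373.46  ]), array([277.4455, 391.9801]), array([277.3836, 406.5946])]
100 [(50, 66), (68, 104)]
116 []
132 []
148 []
164 [(271, 314)]
180 [(242, 330)]
196 [(224, 263), (304, 346)]
212 [(59, 75), (262, 299)]
228 [(53, 82), (263, 303)]
244 [(31, 80), (257, 304)]
260 [(256, 304)]
276 [(255, 305)]
292 [(33, 54), (255, 306)]
308 [(254, 306)]
324 [(256, 305)]
```

Call:
play_rows --targets '[[[0.03,0.05,0.05],[-35,0,25],85],[[0.07,0.11,0.12],[-70,-15,60],85],[[0.12,0.19,0.21],[-100,-45,95],85],[[0.17,0.27,0.3],[-105,-90,107],85],[[0.236,0.375,0.413],[-105,-140,107],85],[[0.236,0.375,0.413],[-105,-180,107],85],[[0.236,0.375,0.413],[-105,-214,107],85],[[0.236,0.375,0.413],[-105,-214,107],85]]'

```text
time_s: 35.17
tool_pos: [0.4794, -0.0531, 0.2788]
ee_rot: [0.142, 0.808, 0.563, 0.099]
contact_force: [0.5, -0.1, 0.4]
width: 0.085
```

```bash
python3 - <<'E'
from plan import *
np.set_printoptions(precision=4,suppress=True)
st=arm.read_state(); print(st['time_s'],st['tool_pos'],st['joint_pos'])
move((.5,-.309,.25),0,0)
E
```

```text
35.175 [ 0.4794 -0.0531  0.2788] [-0.3916 -0.7199 -0.4729  1.4702  0.0125 -0.0344]
rv [-0.078 -0.433  0.349] shift [  20.6 -255.9  -28.8] ikerr 0.0000 [-1.2  -0.69 -0.65  1.25  0.72 -1.07] dq [-0.81  0.03 -0.18 -0.22  0.71 -1.03]
```

Call:
play_rows --targets '[[[0,0,0],[4,-50,-5],85],[[0,0,0],[8,-100,-10],85],[[-0.01,-0.05,0.04],[12,-150,-15],85],[[-0.02,-0.12,0.1],[16,-200,-20],85],[[-0.04,-0.22,0.18],[20,-256,-29],85],[[-0.06,-0.33,0.26],[20,-256,-29],85],[[-0.078,-0.433,0.349],[20,-256,-29],85],[[-0.078,-0.433,0.349],[20,-256,-29],85]]'

```text
time_s: 36.17
tool_pos: [0.4982, -0.3096, 0.2474]
ee_rot: [0.27, 0.655, 0.652, 0.271]
contact_force: [0.5, 0.2, 0.5]
width: 0.0847
```

```bash
python3 - <<'E'
from plan import *
np.set_printoptions(precision=4,suppress=True)
st=arm.read_state(); print(st['time_s'],st['tool_pos'],st['joint_pos'])
move((.533,-.309,.05),0,-.027)
E
```

```text
36.175 [ 0.4982 -0.3096  0.2474] [-1.2023 -0.6877 -0.6583  1.2552  0.7188 -1.0666]
rv [-0.003 -0.002  0.004] shift [  15.7    0.6 -178.3] ikerr 0.0000 [-1.17 -0.62 -0.94  0.87  0.71 -1.03] dq [ 0.04  0.07 -0.28 -0.39 -0.01  0.04]
```

Call:
play_rows --targets '[[[0,0,0],[4,0,-45],85],[[0,0,0],[8,0,-90],85],[[0,0,0],[12,0,-135],85],[[0,0,0],[16,0,-178],85],[[0,0,0],[16,0,-178],85],[[0,0,0],[16,0,-178],85]]'

```text
time_s: 36.92
tool_pos: [0.515, -0.3101, 0.0717]
ee_rot: [0.27, 0.655, 0.652, 0.27]
contact_force: [0.2, 0.6, -0.6]
width: 0.085
```

```bash
python3 - <<'E'
from plan import *
np.set_printoptions(precision=4,suppress=True)
w,i=snap('wrist','w21.png');st=arm.read_state(); T=rot(st).as_matrix(); print(st['time_s'],st['tool_pos'],T[:,2],T[:,0])
h=cv2.cvtColor(i,cv2.COLOR_BGR2HSV); m=((h[...,1]<60)&(h[...,2]>105)).astype(np.uint8)
print('pred',[proj(w,(.533,-.309,z)) for z in (.02,.05,.08,.12)])
for v in range(170,330,14):
    n,l,q,c=cv2.connectedComponentsWithStats(m[v:v+1]); print(v,[(int(a[0]),int(a[0]+a[2])) for a in q[1:] if a[2]>15])
move((.533,-.309,.05),0,.063)
E
```

```text
36.975 [ 0.5151 -0.3106  0.0723] [ 0.7066 -0.0021 -0.7076] [0.0034 1.     0.0004]
pred [array([282.2538, 183.2568]), array([282.3411, 216.5185]), array([282.4402, 254.3219]), array([282.5956, 313.5602])]
170 [(0, 42), (259, 307)]
184 [(0, 69), (263, 308)]
198 [(0, 75), (256, 309)]
212 [(56, 81), (257, 310)]
226 [(255, 311)]
240 [(254, 311), (467, 553)]
254 [(254, 312), (497, 560)]
268 [(253, 313), (432, 483)]
282 []
296 [(108, 141), (198, 228)]
310 [(192, 249)]
324 [(185, 249)]
rv [-0.    -0.001  0.003] shift [ 62.5   1.6 -66.8] ikerr 0.0000 [-1.03 -0.37 -0.9   0.56  0.65 -0.87] dq [ 0.13  0.25  0.03 -0.31 -0.05  0.15]
```

Call:
play_rows --targets '[[[0,0,0],[15,0,-16],85],[[0,0,0],[31,1,-33],85],[[0,0,0],[47,1,-50],85],[[0,0,0],[62,2,-66],85],[[0,0,0],[62,2,-66],85],[[0,0,0],[62,2,-66],85]]'

```text
time_s: 37.72
tool_pos: [0.5774, -0.3096, 0.0083]
ee_rot: [0.272, 0.654, 0.652, 0.27]
contact_force: [-0.0, 0.6, -0.8]
width: 0.0847
```

Call:
play_rows --targets '[[[0,0,0],[0,0,0],70],[[0,0,0],[0,0,0],55],[[0,0,0],[0,0,0],45],[[0,0,0],[0,0,0],38],[[0,0,0],[0,0,0],30],[[0,0,0],[0,0,0],30],[[0,0,0],[0,0,0],30]]'

```text
time_s: 38.6
tool_pos: [0.5776, -0.31, 0.0088]
ee_rot: [0.272, 0.654, 0.652, 0.27]
contact_force: [-2.7, -0.4, 5.9]
width: 0.0411
```

```bash
python3 - <<'E'
from plan import *
np.set_printoptions(precision=4,suppress=True)
st=arm.read_state(); T=rot(st).as_matrix(); print(st['time_s'],st['tool_pos'],T[:,2],T[:,0],st['width'],st['contact_force'],st['wrist_torque'])
E
```

```text
38.6 [ 0.5776 -0.31    0.0088] [ 0.7077 -0.0039 -0.7065] [ 0.0035  1.     -0.0019] 0.04108723130498352 [-2.658  -0.3959  5.8515] [0.1044 0.3224 0.0039]
```

Call:
play_rows --targets '[[[0,0,0],[0,0,35],30],[[0,0,0],[0,0,75],30],[[0,0,0.025],[16,45,75],30],[[0,0,0.05],[33,90,75],30],[[0,0,0.08],[50,135,75],30],[[0,0,0.11],[66,180,75],30],[[0,0,0.13],[80,220,75],30],[[0,0,0.13],[87,238,85],30]]'

```text
time_s: 39.6
tool_pos: [0.6637, -0.0691, 0.0913]
ee_rot: [0.252, 0.61, 0.694, 0.287]
contact_force: [0.3, 0.2, -1.5]
width: 0.0408
```

```bash
python3 - <<'E'
from plan import *
np.set_printoptions(precision=4,suppress=True)
st=arm.read_state(); T=rot(st).as_matrix(); print(st['time_s'],st['tool_pos'],T[:,2],T[:,0],st['width'],st['contact_force'])
print('to go mm',1000*(np.array([.6645,-.0721,.113])-st['tool_pos']))
E
```

```text
39.6 [ 0.6637 -0.0691  0.0913] [ 0.6996  0.0907 -0.7087] [-0.1282  0.9918  0.0003] 0.04077124861803231 [ 0.3302  0.2136 -1.5122]
to go mm [ 0.8067 -3.0423 21.7206]
```

Call:
play_rows --targets '[[[0,0,0],[0.8,-3,10],30],[[0,0,0],[0.8,-3,21],30],[[0,0,0],[0.8,-3,21],30],[[0,0,0],[0.8,-3,24],30],[[0,0,0],[0.8,-3,27],30],[[0,0,0],[0.8,-3,30],30],[[0,0,0],[0.8,-3,33],30],[[0,0,0],[0.8,-3,33],30]]'

```text
time_s: 40.6
tool_pos: [0.6646, -0.0721, 0.1247]
ee_rot: [0.252, 0.61, 0.694, 0.287]
contact_force: [-0.2, 0.2, -2.1]
width: 0.0409
```

```bash
python3 - <<'E'
from plan import *
np.set_printoptions(precision=4,suppress=True)
st=arm.read_state(); print(st['time_s'],st['tool_pos'],st['contact_force'],st['wrist_torque'])
E
```

```text
40.6 [ 0.6646 -0.0721  0.1247] [-0.2378  0.2317 -2.0814] [-0.1459  0.8198 -0.0105]
```

Call:
play_rows --targets '[[[0,0,0],[0,0,2.5],30],[[0,0,0],[0,0,5],30],[[0,0,0],[0,0,7.5],30],[[0,0,0],[0,0,10],30],[[0,0,0],[0,0,12.5],30],[[0,0,0],[0,0,15],30],[[0,0,0],[0,0,17],30],[[0,0,0],[0,0,17],30]]'

```text
time_s: 41.6
tool_pos: [0.6642, -0.072, 0.1409]
ee_rot: [0.251, 0.611, 0.694, 0.287]
contact_force: [0.3, -0.6, -8.9]
width: 0.0408
```

```bash
python3 - <<'E'
from plan import *
np.set_printoptions(precision=4,suppress=True)
st=arm.read_state(); print(st['time_s'],st['tool_pos'],st['contact_force'],st['wrist_torque'])
r=np.array([.0442,.0058])
for th in (.15,.3,.45,.6,.7,.72): c,s=np.cos(th),np.sin(th); print(th,np.round(1000*(np.array([c*r[0]-s*r[1],s*r[0]+c*r[1]])-r),1))
E
```

```text
41.6 [ 0.6642 -0.072   0.1409] [ 0.2803 -0.5797 -8.8754] [-0.249   1.8621 -0.0841]
0.15 [-1.4  6.5]
0.3 [-3.7 12.8]
0.45 [-6.9 18.6]
0.6 [-11.   23.9]
0.7 [-14.1  27.1]
0.72 [-14.8  27.7]
```

Lugs are in the slots and the spring is felt (−8.9 N). Turn and let down.

Call:
play_rows --targets '[[[0,0,0.15],[-1.4,6.5,0.7],30],[[0,0,0.3],[-3.7,12.8,0.7],30],[[0,0,0.45],[-6.9,18.6,0.7],30],[[0,0,0.6],[-11,23.9,0.7],30],[[0,0,0.7],[-14.1,27.1,0.7],30],[[0,0,0.72],[-14.8,27.7,0.7],30],[[0,0,0.72],[-14.8,27.7,0.7],30]]'

```text
time_s: 42.48
tool_pos: [0.6497, -0.0447, 0.1412]
ee_rot: [0.135, 0.328, 0.865, 0.356]
contact_force: [1.3, -2.5, -9.7]
width: 0.0407
```

Call:
play_rows --targets '[[[0,0,0],[0,0,-2],30],[[0,0,0],[0,0,-4],30],[[0,0,0],[0,0,-6],30],[[0,0,0],[0,0,-7],30],[[0,0,0],[0,0,-8],30],[[0,0,0],[0,0,-9],30],[[0,0,0],[0,0,-9],30]]'

```text
time_s: 43.35
tool_pos: [0.6507, -0.0446, 0.1342]
ee_rot: [0.136, 0.327, 0.864, 0.357]
contact_force: [-3.8, 1.0, 6.0]
width: 0.0409
```

```bash
python3 - <<'E'
from plan import *
np.set_printoptions(precision=4,suppress=True)
st=arm.read_state(); T=rot(st).as_matrix(); print(st['time_s'],st['tool_pos'],st['contact_force'],st['wrist_torque'],np.arctan2(T[1,2],T[0,2]))
E
```

```text
43.35 [ 0.6507 -0.0446  0.1342] [-3.8262  1.0298  6.0366] [0.1094 0.0752 0.3719] 0.8452784269433322
```

Held at the notch (+6 N pull resisted). Release and retreat.

Call:
play_rows --targets '[[[0,0,0],[0,0,1],50],[[0,0,0],[0,0,1],70],[[0,0,0],[0,0,1],85],[[0,0,0],[0,0,1],85],[[0,0,0],[-18,-20,5],85],[[0,0,0],[-40,-45,15],85],[[0,0,0],[-67,-75,40],85],[[0,0,0],[-67,-75,40],85]]'

```text
time_s: 44.35
tool_pos: [0.5836, -0.1224, 0.1758]
ee_rot: [0.137, 0.328, 0.864, 0.356]
contact_force: [0.5, 0.9, 0.4]
width: 0.0846
```

```bash
python3 - <<'E'
from plan import *
np.set_printoptions(precision=4,suppress=True)
w,i=snap('wrist','w30.png');st=arm.read_state(); print(st['time_s'],st['tool_pos'],st['joint_pos'])
h=cv2.cvtColor(i,cv2.COLOR_BGR2HSV); m=((h[...,1]<60)&(h[...,2]>105)).astype(np.uint8)
print('pred',[proj(w,(.6203,-.0779,z)) for z in (.1314,.15,.2,.26)])
for v in range(200,330,16):
    n,l,q,c=cv2.connectedComponentsWithStats(m[v:v+1]); print(v,[(int(a[0]),int(a[0]+a[2])) for a in q[1:] if a[2]>15])
s,j=snap('side','s30.png'); t,k=snap('top','t30.png')
move((.45,-.08,.28),.29,0,0.)
move((.497,.056,.2),.29,0,0.); move((.497,.056,.033),.29,0,0.)
E
```

```text
44.4 [ 0.5839 -0.1211  0.1748] [-0.8675 -0.0728 -0.3002  1.4803  0.774  -1.7696]
pred [array([283.2414, 213.0983]), array([283.223 , 231.8145]), array([283.1666, 289.0865]), array([283.0819, 375.1555])]
200 [(220, 243), (279, 317)]
216 [(262, 306)]
232 [(261, 308)]
248 [(260, 308)]
264 [(260, 309)]
280 [(259, 313), (316, 362)]
296 [(259, 310), (317, 364)]
312 [(258, 311), (510, 560)]
328 []
rv [-0.426  0.669 -0.528] shift [-133.8   39.3  106.4] ikerr 0.0000 [-0.46 -0.29 -0.12  1.74  0.   -0.75] dq [ 0.4  -0.22  0.18  0.26 -0.77  1.02]
rv [-0.426  0.669 -0.528] shift [-86.8 175.3  26.4] ikerr 0.0000 [-0.15 -0.2  -0.19  1.58  0.   -0.44] dq [ 0.72 -0.13  0.11  0.1  -0.77  1.33]
rv [-0.426  0.669 -0.528] shift [ -86.8  175.3 -140.6] ikerr 0.0000 [-0.15 -0.17 -0.47  1.27  0.   -0.44] dq [ 0.72 -0.1  -0.16 -0.21 -0.77  1.33]
```

Call:
play_rows --targets '[[[0,0,0],[-30,-5,20],85],[[-0.07,0.11,-0.088],[-70,0,50],60],[[-0.142,0.223,-0.176],[-105,10,80],30],[[-0.213,0.335,-0.264],[-134,20,106],0],[[-0.284,0.446,-0.352],[-134,30,106],0],[[-0.355,0.557,-0.44],[-134,39,106],0],[[-0.426,0.669,-0.528],[-134,39,106],0],[[-0.426,0.669,-0.528],[-134,39,106],0]]'

```text
time_s: 45.5
tool_pos: [0.4507, -0.0779, 0.2782]
ee_rot: [-0.001, 0.595, 0.803, -0.0]
contact_force: [0.6, 1.1, -0.3]
width: 0.0002
```

```bash
python3 - <<'E'
from plan import *
st=arm.read_state(); print(st['time_s'],st['tool_pos'],st['width'])
move((.497,.056,.16),.29,0,0.)
E
```

```text
45.5 [ 0.45071777 -0.0779369   0.27815254] 0.00021154815194204148
rv [-0.001 -0.002 -0.005] shift [  46.3  133.9 -118.2] ikerr 0.0000 [-0.15 -0.21 -0.27  1.51 -0.   -0.44] dq [ 0.31  0.08 -0.15 -0.23 -0.    0.31]
```

Call:
play_rows --targets '[[[0,0,0],[16,45,-30],0],[[0,0,0],[32,90,-60],0],[[0,0,0],[48,134,-100],0],[[0,0,0],[48,134,-150],0],[[0,0,0],[48,134,-200],0],[[0,0,0],[48,134,-244],0],[[0,0,0],[48,134,-244],0],[[0,0,0],[48,134,-244],0]]'

```text
time_s: 46.5
tool_pos: [0.4995, 0.0558, 0.036]
ee_rot: [-0.001, 0.595, 0.804, 0.001]
contact_force: [0.7, 0.6, 0.9]
width: -0.0003
```

Call:
play_rows --targets '[[[0,0,0],[-14,-4,0],0],[[0,0,0],[-26,-8,0],0],[[0,0,0],[-34,-10,0],0],[[0,0,0],[-40,-12,0],0],[[0,0,0],[-45,-13.5,0],0],[[0,0,0],[-47,-14,0],0],[[0,0,0],[-47,-14,0],0]]'

```text
time_s: 47.38
tool_pos: [0.4523, 0.0418, 0.0358]
ee_rot: [-0.001, 0.595, 0.804, 0.001]
contact_force: [-0.1, -1.0, -0.3]
width: -0.0005
```

Call:
play_rows --targets '[[[0,0,0],[15,4,0],0],[[0,0,0],[30,9,10],0],[[0,0,0],[30,9,60],0],[[0,0,0],[30,9,120],0],[[0,0,0],[10,-30,180],0],[[0,0,0],[-10,-90,220],0],[[0,0,0],[-30,-150,220],0],[[0,0,0],[-40,-200,220],0]]'

```text
time_s: 48.38
tool_pos: [0.4141, -0.151, 0.2566]
ee_rot: [0.0, 0.595, 0.804, 0.001]
contact_force: [0.7, -0.5, -0.3]
width: 0.0002
```

```bash
python3 - <<'E'
from plan import *
st=arm.read_state(); print(st['time_s'],st['tool_pos'],st['contact_force'])
s,j=snap('side','s40.png'); t,k=snap('top','t40.png'); w,i=snap('wrist','w40.png')
im=np.zeros((600,800,3),np.uint8)
im[:300,:300]=cv2.resize(j[205:265,230:290],(300,300),interpolation=2)
im[:600,300:520]=cv2.resize(j[110:220,300:340],(220,600),interpolation=2)
im[300:,:300]=cv2.resize(k[195:275,125:205],(300,300),interpolation=2)
im[:300,520:]=cv2.resize(k[205:250,220:262],(280,300),interpolation=2)
im[300:,520:]=cv2.resize(j[130:230,190:283],(280,300),interpolation=2)
cv2.imwrite('pics/c40.png',im)
E
```

```text
48.375 [ 0.41413814 -0.15103778  0.25655947] [ 0.68662708 -0.45261468 -0.33302972]
```

View pics/c40.png

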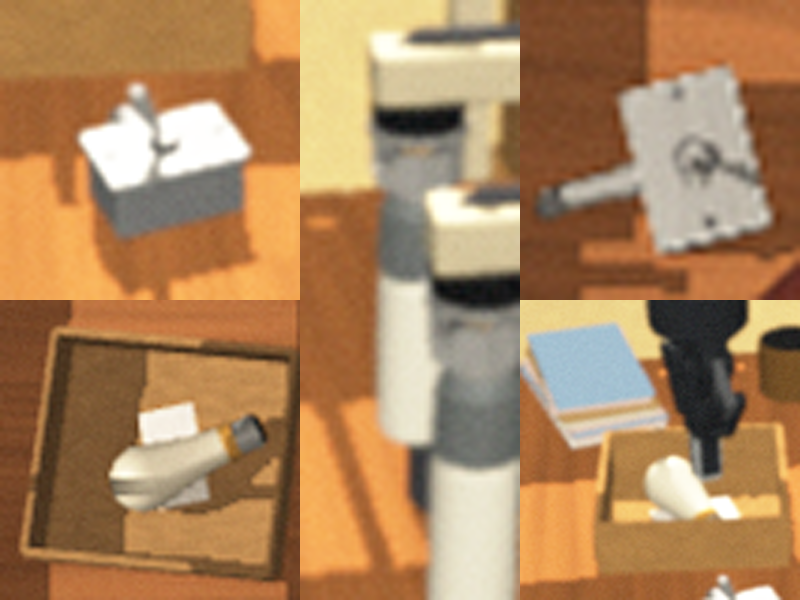

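The bat leans to the robot side again (tip (137,92), left of its pivot) = ON. Both tubes hang straight in their holders and the old lamp lies inside the carton.

```bash
python3 -c "
from h import *
print(arm.finish_job())"
```

```text
the job is handed in; nothing more can be done
None
```

The relamping is done and handed in at about 48 s of robot time. The interface gives no verdict.

**What I did**
- I switched the toggle off.
- I unlocked the only old lamp, in holder 1 (holder 2 was empty at the start), and laid it in the carton.
- I locked the near new lamp into holder 1 and the far one into holder 2.
- I switched the toggle back on and moved the arm clear.

**Last checks**
- **Toggle:** the final side picture shows the bat leaning towards the robot, which is ON.
- **New lamps:** before release, each resisted a downward pull with about 6 N. Afterwards both still hung straight where expected.
- **Old lamp:** it lies inside the carton walls.
- **Contact:** the contact force reads about zero.
- **Mug and parcel:** I did not measure them again at the end. No move came near them.

**What disagreed**
- The shut fingertips sit about 35–40 mm short of the reported TCP. Because of this, the first two pushes passed over the toggle bat. I corrected for it in every later grasp and push.
- One early tilted move ran into joint 2's limit and stopped off target, without touching anything.

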